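# Dispense one carton with one turn of the handwheel

## Task

Turn the turntable so that its empty compartment is squarely under the dispenser's chute. Then turn the handwheel clockwise through exactly one full revolution (its head overhangs the wheel, so you will probably have to change grips half-way), so that one carton drops into the empty compartment and the wheel is back at its home position. Leave the other two cartons in the magazine, disturb nothing else, and let go.

Things in the scene. Friction and masses are not known exactly. Their poses are not given: they have to be found in the camera images.
- dispenser: White hand-operated carton dispenser, 0.61 m wide, fixed to the table. Origin on the table; x points away from the operator, y to the operator's left, z up; yaw from -0.05 to 0.25 rad. In its frame (mm): magazine with the three stacked cartons at (0, 20), 175 high; turntable axis at (0, 200); a clear chute guard up to y = 155, 122 high. The space in front of the wheel is free.
- wheel_center (a point): Centre of the face of the dark steel handwheel (disc, diameter 150 mm), on its axis, at (-30, -180, 130) mm in the dispenser's frame, whose axes it has. The wheel's face leans back 28 deg from lying flat: its outward axis is (-0.469, 0, 0.883) in the dispenser's frame, towards the operator and up. A hub of diameter 40 stands 14 mm proud.
- head_edge (a point): Middle of the lower front edge of the dispenser's head (box 150 wide, 36 high, reaching back from here), which overhangs the wheel's upper half. A gripper standing upright over a grip that is level with the wheel's centre strikes it; one leaning like the wheel's axis clears it. A grip on the upper half cannot be followed. Two posts hold it up at its back.
- wheel (a joint): Angle of the handwheel, rad: 0 at the start (home: grips level at right and left, white rib nearest the operator at the black mark); grows clockwise as the operator sees it (right-hand grip comes down towards the operator, then on to the left). 2 pi = one revolution = one stroke of the feeder tooth. It cannot turn backwards; it stops only 0.9 rad past a full revolution, well into a second stroke. It stays where left; 2 to 4 N at a grip turn it.
- grip_right (a point): Middle of the wheel grip that is at the operator's right at the start: plain aluminium pin, diameter 14 mm, 45 mm long, parallel to the wheel's axis, fixed on the disc 60 mm from the axis; this point is 25 mm above the disc's face, half-way up. The pin does not spin, but being round can turn between the fingers.
- grip_left (a point): The same point of the other, identical grip, opposite the first (at the operator's left at the start).
- turntable (a joint): Angle of the grey turntable (diameter 220 mm, upright axis, four compartments, walls up to 54 mm above the table), rad: 0 = empty compartment squarely under the chute; grows anticlockwise seen from above. Starts between 0.5 and 1.5, so turn it clockwise. Stays where left; about 1 N at its grip turns it. The other compartments hold fixed inserts (vial rack, round pot, block).
- tray_grip (a point): Middle of the turntable's only upright grip: aluminium pin, diameter 14 mm, free from 57 to 96 mm above the table; this point is at 76 mm. It stands on the rim, 108 mm from the turntable's axis, diametrically opposite the empty compartment. It does not spin, but being round can turn between the fingers.
- bay (a point): Centre of the floor of the turntable's empty compartment (a quarter circle, 24 mm above the table, 65 mm from the turntable's axis). Its axes turn with the turntable; its -y points outwards.
- carton_low_center (a point): Centre of the lowest of the three loose medicine cartons in the magazine, 56 x 40 x 22 mm, white paper with a grey band. It is the one that the feeder tooth pushes to the left down the chute during the first half turn.
- carton_mid_center (a point): Centre of the middle carton, same size; it sinks to the bottom of the magazine when the lowest has left.
- carton_top_center (a point): Centre of the top carton, same size.
- spray_a: Bystander: white trigger spray bottle, 210 mm high, behind the dispenser. Origin under its centre.
- spray_b: Bystander: a second such spray bottle.
- beaker: Bystander: white plastic beaker, diameter 72, height 100 mm. Origin under its centre.
- dose_cup: Bystander: small clear dose cup, diameter 40, height 35 mm, in front of the magazine between wheel and turntable. Origin under its centre.
- pill_jar: Bystander: amber jar, diameter 50, height 75 mm. Origin under its centre.
- kidney_tray: Bystander: open steel tray, 170 x 100 x 35 mm. Origin under its centre.
- carton_low: The lowest carton itself; origin at the centre of its underside.

How it is judged:
By the outcome, as a careful person would: the job done as asked, in the order asked, and still so for the second after the job is handed in, with the robot touching nothing.
It also fails if it takes over 67 s, if anything falls off the work surface, if the arm or the gripper's body presses on something with over 40 N, if the wrist force passes 120 N, or if a joint passes its speed limit or range.

## Robot

A 6-joint arm with a two-finger parallel gripper is mounted at the origin on the work surface. World frame = base frame: x ahead of the robot, y to its left, z up, the work surface at z = 0. Lengths are in m, angles in rad, forces in N, time in s.
With the tool pointing down it reaches from about 0.4 to 0.925 m from the base axis. Payload 12.5 kg.
Tool frame: the origin (TCP) lies on the centre line of the jaws, within the pads' length; the fingertips stand manip.tips_ahead ahead of it and the grasp point (between the pads) is the TCP (manip.tips_ahead is the distance from the TCP to the fingertips, in m); z points along the fingers, y is the direction in which the jaws open and shut (so a half turn about z gives the same grasp; the last joint's range is limited). The gripper opens to 95 mm and grips with 3 to 60 N. Pads are 20 mm wide; open, the fingers measure 119 mm over their backs; the gripper's body (75 mm by 180 mm) begins 59 mm behind the grasp point.
Start: joints at [1.147, 0.491, 1.559, -0, 1.092, -0.106], TCP at [0.195, 0.594, 0.203] pointing down, gripper open.
Joint ranges: [-3.1, 3.1], [-0.84, 2.19], [0.05, 2.79], [-1.13, 4.28], [0.06, 2.93], [-2.69, 2.69]. Speed limits (rad/s): [2.22, 2.22, 2.79, 3.14, 3.14, 3.14].

## Interface

Orientations are given as a rotation vector (axis times angle).
In Python, from workcell import manip, capture, get_calibration, ticket, regions_of gives the robot as it stands. The module is installed in compiled form; this text tells all that it offers.
- The arm moves only by the tool send_rows, never from a script. Its argument "plan" is a list of rows, each an object of numbers: "tx", "ty", "tz": the shift along the tool's x, y, z in cm; "twist": the turn about the tool's z in rad; "claw": the opening, from -1 (shut) to 1 (fully open). In form: [{"tx": .., "ty": .., "tz": .., "twist": .., "claw": ..}, ...]. A call has 1 to 10 rows; each row is the pose to reach, as a shift and turn from the pose commanded when the call began, along the tool's axes at that moment; what a row does not reach only later rows make up. A row lasts 1/8 s, in which the tool goes at most 62.5 mm and 10.7 degrees, less where a joint would pass 70% of its speed; a pose out of reach is approached as far as the arm can. A call with a gripper value outside its range is refused whole. The fingers move at their own pace and stop on an object; "squeeze" is the grip in N (left out, the last holds). Time passes only in rows, so rows that repeat a pose let the fingers close. It gives the time, the measured TCP pose, the force and the opening at its end, in the units of the state.
- manip.read_state(): the state, without advancing time (a new reading comes with each control period).
- capture(name): name is "scene" or "top" or "wrist"; returns (picture, depth): 400x640x3 uint8, blue, green, red; 400x640 float32, m along the optical axis (not along the pixel's ray), 0 where there is no reading.
- get_calibration(name): a dict with "fx", "fy", "cx", "cy" (pixels), "R" (3x3) and "t" (3): a world point X has camera coordinates R X + t. Camera axes: x right, y down, z forward; pixel columns grow to the right and rows downward; lengths in m; the calibration is good to about 2 mm. The wrist camera is an equidistant fisheye: a pixel r from the principal point sees the ray r / f radians off the axis. A picture is of the moment at which its call begins: read the wrist's pose just before it. get_calibration takes no time and is no camera call; for the wrist camera it gives the pose at the moment of the call.
- ticket.sign_off(): hands the job in, once; it reports no verdict.
Trained networks look in the newest picture that a camera, given by its name, has taken for a name from the list of things; names that differ only in an ending like _2 or _b are one class to them, and where a whole thing is asked for, a point or a joint stands for the part that bears it (a point fixed in the world has none). Each returns a list of dicts, best first, with "conf" (0 to 1); they miss things now and then, are a little off and sometimes report something else, mostly with a low value. They report only what shows in the picture. A call takes as long as a camera call.
- regions_of(camera, query): "region" (400x640 bool, what is visible of it) and "location" ([column, row] in pixels, amid what is visible of it).
The state is a dict: "t": time; "qpos": joint angles; "qvel": joint speeds; "tau": joint torques, N m; "tcp_pos": TCP position; "eef_rot": TCP orientation; "wrist_force": force on the tool from outside, world axes, zero at the start; "wrist_torque": the same for the moment, N m; "width": finger opening in m.
Only numpy, scipy, OpenCV 4.12 (cv2) and the standard library are available. Lean on these libraries where they do the work, as an engineer would, in place of code of your own. Each camera call takes 0.05 s, during which the arm holds its last target.

## Working session

There is one attempt and no reset: what is moved stays moved. The work goes in short steps, Python scripts to look and compute and a tool call to move; the robot and the scene stay as the last step left them, time stands still between calls to the robot, and variables do not carry over. Pictures are saved under pics/ and viewed, and the job is handed in when it is done.

Besides the shell and the picture viewer there is one more tool, called after ">>>" as name(argument=value, ...), one argument or row to a line, values as JSON. send_rows: Moves the arm, as the interface text tells. Its arguments: {"type":"object","properties":{"plan":{"type":"array","items":{"type":"object","properties":{"tx":{"type":"number"},"ty":{"type":"number"},"tz":{"type":"number"},"twist":{"type":"number"},"claw":{"type":"number"}}}},"squeeze":{"type":"number"}},"required":["plan"]}

```bash
ls; mkdir -p pics
python3 - <<'E'
from workcell import manip, capture, get_calibration
import cv2,numpy as np
print(manip.read_state(), manip.tips_ahead)
for c in ("scene","top","wrist"):
    p,d=capture(c); cv2.imwrite(f"pics/{c}0.png",p); k=get_calibration(c); print(c,k)
E
```

```text
pics
{'t': 0.0, 'qpos': array([ 1.14739604e+00,  4.91561281e-01,  1.55946017e+00,  1.51430519e-05,
        1.09172006e+00, -1.05643885e-01]), 'qvel': array([-0.00114097,  0.00207238, -0.00165448,  0.00210704, -0.00103943,
       -0.00223527]), 'tau': array([ 1.20184170e-03, -6.12630486e+01, -2.58187097e+01,  6.92599732e-02,
        4.81508137e-02, -1.02142719e-04]), 'tcp_pos': array([0.19516275, 0.59346601, 0.202357  ]), 'eef_rot': array([-4.96994558e-01, -3.10171391e+00,  1.73616746e-03]), 'wrist_force': array([ 0.51279026,  0.40280829, -0.01526159]), 'wrist_torque': array([ 0.01834317, -0.0118541 , -0.00680625]), 'width': 0.0956283967422529} 0.019
scene {'fx': 464.05467779273823, 'fy': 464.05467779273823, 'cx': 311.90623742161125, 'cy': 197.9193155718051, 'R': array([[-9.97801287e-01, -6.62765008e-02, -1.30661091e-04],
       [-4.13793969e-02,  6.24509747e-01, -7.79920074e-01],
       [ 5.17719725e-02, -7.78199847e-01, -6.25879111e-01]]), 't': array([0.58598162, 0.14858083, 1.33346404])}
top {'fx': 404.3256903350102, 'fy': 404.3256903350102, 'cx': 318.4606260224707, 'cy': 193.52823162778316, 'R': array([[-0.0173911 , -0.99984019, -0.00414173],
       [-0.99883418,  0.01755987, -0.04496584],
       [ 0.04503139,  0.00335489, -0.99897994]]), 't': array([0.01349945, 0.56851845, 1.30018562])}
wrist {'fx': 309.70691628693146, 'fy': 309.70691628693146, 'cx': 324.06728021819663, 'cy': 195.61614927520736, 'R': array([[ 3.11944679e-01,  9.50100260e-01, -1.13915078e-04],
       [ 9.07555188e-01, -2.97940452e-01,  2.95930851e-01],
       [ 2.81130038e-01, -9.24174386e-02, -9.55209358e-01]]), 't': array([-0.62527107, -0.03424011,  0.39068495])}
```

View pics/scene0.png

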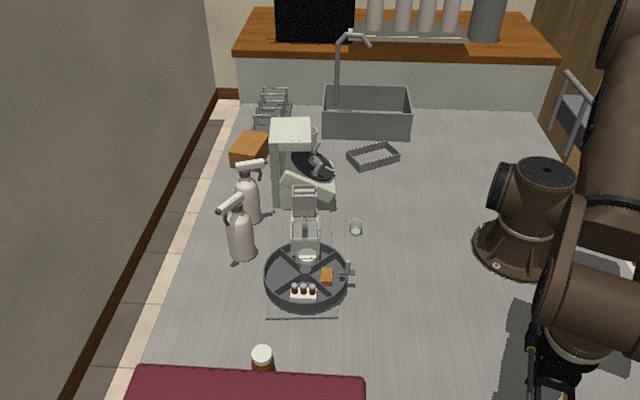

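View pics/top0.png

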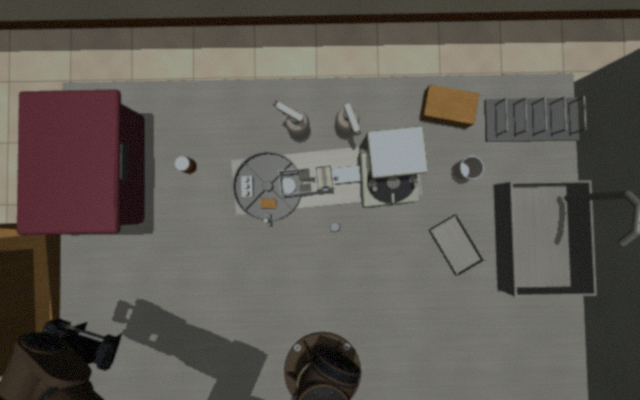

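View pics/wrist0.png

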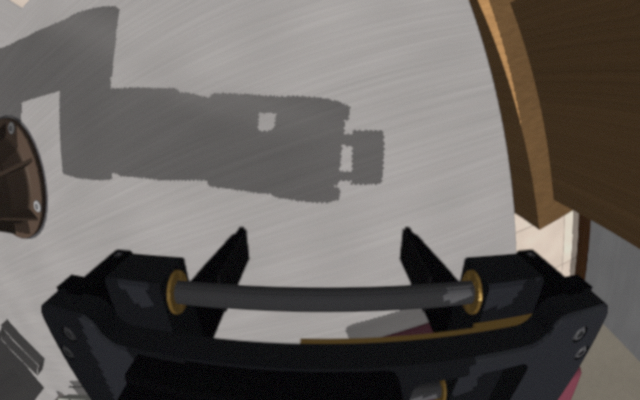

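```bash
cat > h.py <<'E'
from workcell import manip, capture, get_calibration, ticket, regions_of
import cv2,numpy as np
from scipy.spatial.transform import Rotation as Rn
def unproj(c,u,v,z):
    k=get_calibration(c); p=np.array([(u-k['cx'])/k['fx']*z,(v-k['cy'])/k['fy']*z,z]).T
    return (p-k['t'])@k['R']
def proj(c,X):
    k=get_calibration(c); p=np.atleast_2d(X)@k['R'].T+k['t']
    return np.c_[p[:,0]/p[:,2]*k['fx']+k['cx'],p[:,1]/p[:,2]*k['fy']+k['cy']]
E
python3 - <<'E'
from h import *
for c in("top","scene"):
    p,d=capture(c); np.save(f"{c}_d.npy",d)
    for q in ("dispenser","wheel_center","head_edge","grip_right","grip_left","tray_grip","turntable","bay","carton_top_center","wheel","dose_cup"):
        for r in regions_of(c,q)[:2]:
            m=r['region']&(d>0); v,u=np.nonzero(m)
            W=unproj(c,u,v,d[m]); l=r['location']
            zl=d[int(l[1]),int(l[0])]
            print(c,q,round(r['conf'],2),np.round(l,1),m.sum(),'loc',unproj(c,l[0],l[1],zl).round(3),'med',np.median(W,0).round(3),'hi',np.percentile(W,95,0).round(3),'lo',np.percentile(W,5,0).round(3))
E
python3 - <<'E'
import cv2
p=cv2.imread('pics/top0.png')[110:250,210:490]; cv2.imwrite('pics/topz.png',cv2.resize(p,None,fx=2.8,fy=2.8,interpolation=cv2.INTER_CUBIC))
p=cv2.imread('pics/scene0.png')[100:330,200:420]; cv2.imwrite('pics/scz.png',cv2.resize(p,None,fx=2.6,fy=2.6,interpolation=cv2.INTER_CUBIC))
E
```

```text
top dispenser 0.88 [335.8 172.7] 11966 loc [ 0.632 -0.053  0.044] med [ 0.616 -0.056  0.05 ] hi [0.707 0.24  0.254] lo [ 0.526 -0.269  0.006]
top wheel_center 0.6 [335.2 174. ] 11806 loc [ 0.628 -0.051  0.046] med [ 0.616 -0.059  0.05 ] hi [0.707 0.242 0.254] lo [ 0.527 -0.267  0.006]
top head_edge 0.61 [338.1 176. ] 11921 loc [ 0.622 -0.06   0.039] med [ 0.616 -0.056  0.05 ] hi [0.707 0.243 0.254] lo [ 0.526 -0.268  0.006]
top grip_right 0.61 [391.1 187.4] 1069 loc [ 0.578 -0.211  0.133] med [ 0.58  -0.215  0.122] hi [ 0.608 -0.151  0.158] lo [ 0.544 -0.274  0.101]
top grip_right 0.57 [336.5 175.1] 11814 loc [ 0.625 -0.055  0.046] med [ 0.617 -0.056  0.05 ] hi [0.707 0.243 0.254] lo [ 0.527 -0.267  0.006]
top grip_left 0.63 [391.8 184.9] 1100 loc [ 0.584 -0.212  0.141] med [ 0.58  -0.216  0.122] hi [ 0.608 -0.15   0.158] lo [ 0.544 -0.276  0.1  ]
top tray_grip 0.59 [260.3 183.5] 3780 loc [0.604 0.19  0.026] med [0.593 0.17  0.027] hi [0.686 0.262 0.064] lo [0.505 0.081 0.02 ]
top turntable 0.37 [467.  166.1] 617 loc [ 0.65  -0.484  0.004] med [ 0.64  -0.478  0.054] hi [ 0.668 -0.431
[... 1848 characters left out ...]
.102]
scene bay 0.67 [304.3 275.7] 4551 loc [0.595 0.182 0.049] med [0.59  0.176 0.037] hi [0.688 0.27  0.059] lo [0.499 0.086 0.022]
scene bay 0.67 [236.8 226.2] 1632 loc [0.779 0.094 0.129] med [0.779 0.09  0.116] hi [0.81  0.109 0.209] lo [0.75  0.06  0.016]
scene carton_top_center 0.42 [302.  190.2] 116 loc [ 0.616 -0.021  0.168] med [ 0.612 -0.02   0.166] hi [ 0.635 -0.007  0.169] lo [ 0.588 -0.034  0.163]
scene wheel 0.61 [313.9 163.7] 1033 loc [ 0.594 -0.201  0.134] med [ 0.597 -0.198  0.138] hi [ 0.652 -0.146  0.165] lo [ 0.545 -0.276  0.098]
scene dose_cup 0.47 [352.8 225.1] 174 loc [ 0.468 -0.063  0.01 ] med [ 0.462 -0.044  0.022] hi [ 0.477 -0.029  0.035] lo [ 0.447 -0.066  0.007]
```

View pics/topz.png

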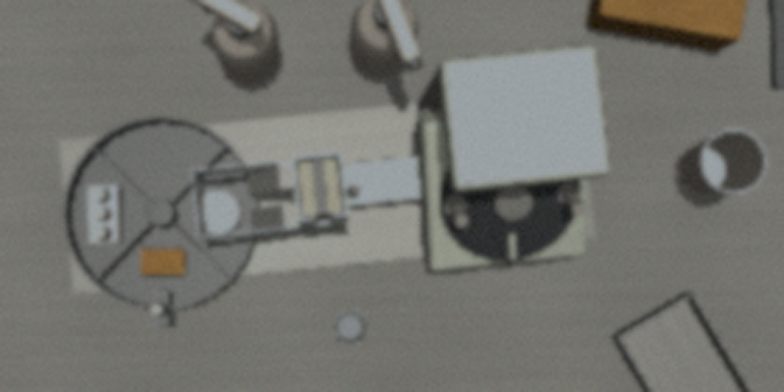

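View pics/scz.png

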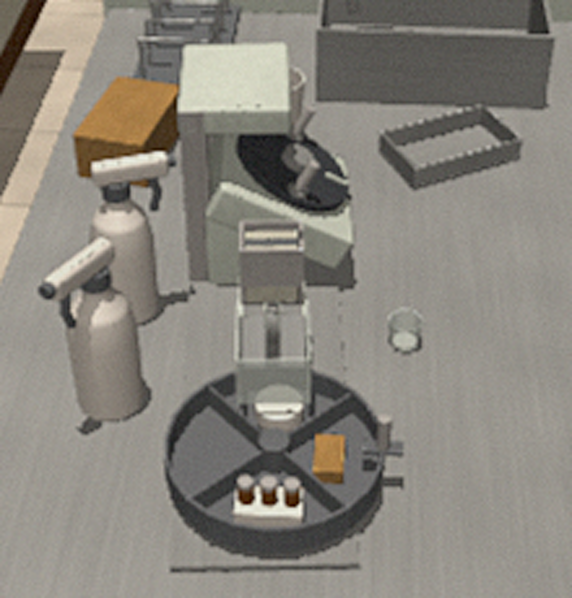

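Run:
```python
from h import *
from scipy.optimize import least_squares
P={}
for c in("top","scene"):
    d=np.load(f"{c}_d.npy"); v,u=np.nonzero(d>0); W=unproj(c,u,v,d[d>0]); P[c]=W
    b=(abs(W[:,0]-.6)<.17)&(W[:,1]<.32)&(W[:,1]>-.33); W=W[b]
    # rim
    m=(W[:,2]>.046)&(W[:,2]<.062)&(W[:,1]>.05)&(W[:,1]<.31)
    R=W[m][:,:2]; c0=np.array([.595,.175])
    for _ in range(10):
        rr=np.linalg.norm(R-c0,axis=1); s=abs(rr-.107)<.010
        f=least_squares(lambda p:np.linalg.norm(R[s]-p[:2],axis=1)-p[2],[*c0,.107],loss='soft_l1',f_scale=.003).x; c0=f[:2]
    print(c,'turntable',f.round(4),s.sum())
    h=W[(W[:,2]>.235)&(W[:,1]<-.1)]; print('head top z',np.percentile(h[:,2],[5,50,95]).round(3)); r=cv2.minAreaRect((h[:,:2]*1000).astype(np.float32)); print('head',r)
    h=W[(W[:,2]>.155)&(W[:,2]<.19)&(abs(W[:,1]+.01)<.05)]; print('mag',cv2.minAreaRect((h[:,:2]*1000).astype(np.float32)),h[:,:2].mean(0))
    h=W[(W[:,2]>.085)&(W[:,2]<.11)&(W[:,0]<.53)&(W[:,1]>.06)]; print('pin',len(h),h.mean(0).round(4) if len(h) else 0, h.max(0) if len(h) else 0)
    pl=W[(W[:,2]>.003)&(W[:,2]<.012)&(W[:,1]<.3)]; print('plate',cv2.minAreaRect((pl[:,:2]*1000).astype(np.float32)))
```

```text
top turntable [0.5951 0.1654 0.1073] 331
head top z [0.249 0.253 0.256]
head ((667.1688842773438, -209.45135498046875), (126.9397201538086, 150.9348907470703), 4.860947132110596)
mag ((610.9744262695312, -13.133428573608398), (67.56768798828125, 51.75393295288086), 5.00535249710083) [ 0.6115733  -0.01343678]
pin 17 [0.4873 0.1648 0.095 ] [0.49340298 0.17017567 0.10015287]
plate ((599.924560546875, -15.01922607421875), (629.7861938476562, 339.4207458496094), 89.94584655761719)
scene turntable [0.5952 0.1659 0.1073] 582
head top z [0.24  0.253 0.255]
head ((667.5518798828125, -209.96780395507812), (125.85079193115234, 159.96621704101562), 5.057981014251709)
mag ((610.185546875, -13.835033416748047), (65.15220642089844, 59.91758728027344), 5.246344089508057) [ 0.61030063 -0.01114206]
pin 31 [0.4874 0.1669 0.0922] [0.49262179 0.17327159 0.09807093]
plate ((599.6962280273438, -15.097198486328125), (629.8755493164062, 338.0524597167969), 89.94217681884766)
```

```bash
cat >> h.py <<'E'
YAW=.0864; AX=np.array([.5951,.1656])
Rz=np.array([[np.cos(YAW),-np.sin(YAW)],[np.sin(YAW),np.cos(YAW)]])
O=AX-Rz@[0,.2]
def d2w(p): p=np.asarray(p,float); return np.r_[O+Rz@p[:2],p[2]]
def w2d(p): p=np.asarray(p,float); return np.r_[Rz.T@(p[:2]-O),p[2]]
def axes():
    s=manip.read_state(); return s,Rn.from_rotvec(s['eef_rot']).as_matrix()
def rel(pw):
    s,R=axes(); return R.T@(np.asarray(pw)-s['tcp_pos'])*100
E
python3 - <<'E'
from h import *
s,R=axes(); print(R.round(4))
yd=Rz@[0,1]; 
print('twist to y||yd', [np.arctan2(*( (R.T@np.r_[sg*yd,0])[[0,1]]*[-1,1])) for sg in(1,-1)])
print('rel pin', rel([.4873,.166,.24]),rel([.4873,.166,.082]))
for c in("top","scene"):
    d=np.load(f"{c}_d.npy"); v,u=np.nonzero(d>0); W=unproj(c,u,v,d[d>0])
    r=np.linalg.norm(W[:,:2]-AX,axis=1); m=(r<.1)&(W[:,2]>.045)
    a=np.arctan2(W[:,1]-AX[1],W[:,0]-AX[0])
    for q in range(8):
        mm=m&(abs((a-(q*np.pi/4)+np.pi)%(2*np.pi)-np.pi)<np.pi/8)
        if mm.sum(): print(c,q*45,mm.sum(),W[mm][:,2].max().round(3),np.percentile(W[mm][:,2],90).round(3),r[mm].max().round(3))
    # rib + wheel: heights above wheel face
    wc=d2w([-.03,-.18,.13]); n=np.r_[Rz@[-.469,0],.883]
    D=W-wc; h=D@n; 
    e=d2w([-.883*.06-.03,-.18,.13-.469*.06])
    for rad in (30,40,50,60,65,70,73):
        row=[]
        for off in (-20,-10,-6,-3,0,3,6,10,20):
            ctr=wc+np.r_[Rz@np.array([-.883*rad/1e3,off/1e3]),-.469*rad/1e3]
            k=np.linalg.norm(np.cross(W-ctr,n),axis=1)<.0025
            row.append(np.round(np.median(h[k])*1000,1) if k.any() else None)
        print(c,rad,row)
E
```

```text
[[-9.499e-01  3.125e-01  0.000e+00]
 [ 3.125e-01  9.499e-01  1.000e-04]
 [-0.000e+00  1.000e-04 -1.000e+00]]
twist to y||yd [np.float64(-0.40422077124538036), np.float64(2.737371882344413)]
rel pin [-41.10517854 -31.5061026   -3.70741946] [-41.10508182 -31.50795116  12.09258043]
top 0 10 0.063 0.061 0.014
top 45 42 0.07 0.06 0.098
top 90 119 0.076 0.072 0.088
top 135 56 0.075 0.06 0.099
top 180 52 0.063 0.06 0.099
top 225 62 0.124 0.121 0.098
top 270 187 0.128 0.121 0.1
top 315 100 0.126 0.122 0.1
top 30 [np.float64(-2.0), np.float64(-3.0), np.float64(0.9), np.float64(-0.2), np.float64(0.0), np.float64(-0.8), np.float64(-0.9), np.float64(-0.3), np.float64(-1.6)]
top 40 [np.float64(0.1), np.float64(0.6), np.float64(-1.1), np.float64(-2.2), np.float64(4.8), np.float64(2.4), np.float64(2.5), np.float64(-0.9), np.float64(-3.9)]
top 50 [np.float64(1.8), np.float64(0.4), np.float64(-0.8), np.float64(-0.2), np.float64(3.0), np.float64(1.6), np.float64(0.9), np.float64(0.0), np.float64(-0.5)]
top 60 [np.float64(-1.0), np.float64(0.2), np.float64(1.9), np.float64(4.2), np.float64(3.0), np.flo
[... 1022 characters left out ...]
), np.float64(-1.1), np.float64(0.5)]
scene 50 [None, None, np.float64(0.9), np.float64(-0.5), None, np.float64(2.7), np.float64(0.7), None, np.float64(0.3)]
scene 60 [None, np.float64(0.6), np.float64(2.0), np.float64(1.2), np.float64(0.4), np.float64(2.3), np.float64(0.6), np.float64(1.1), np.float64(0.7)]
scene 65 [np.float64(2.0), np.float64(0.6), None, np.float64(1.0), np.float64(1.0), None, np.float64(-0.5), None, np.float64(-1.2)]
scene 70 [np.float64(0.3), np.float64(1.5), None, None, np.float64(0.6), np.float64(-0.6), None, None, np.float64(-1.7)]
scene 73 [None, None, np.float64(-2.4), np.float64(-2.5), np.float64(-3.1), np.float64(-3.8), None, np.float64(-13.3), np.float64(-16.9)]
```

>>> send_rows(
  plan=[
    {"tx": -41.1, "ty": -31.5, "tz": -3.7, "twist": -0.404, "claw": -0.1},
    {"tx": -41.1, "ty": -31.5, "tz": -3.7, "twist": -0.404, "claw": -0.1},
    {"tx": -41.1, "ty": -31.5, "tz": -3.7, "twist": -0.404, "claw": -0.1},
    {"tx": -41.1, "ty": -31.5, "tz": -3.7, "twist": -0.404, "claw": -0.1},
    {"tx": -41.1, "ty": -31.5, "tz": -3.7, "twist": -0.404, "claw": -0.1},
    {"tx": -41.1, "ty": -31.5, "tz": -3.7, "twist": -0.404, "claw": -0.1},
    {"tx": -41.1, "ty": -31.5, "tz": -3.7, "twist": -0.404, "claw": -0.1},
    {"tx": -41.1, "ty": -31.5, "tz": -3.7, "twist": -0.404, "claw": -0.1},
    {"tx": -41.1, "ty": -31.5, "tz": -3.7, "twist": -0.404, "claw": -0.1},
    {"tx": -41.1, "ty": -31.5, "tz": -3.7, "twist": -0.404, "claw": -0.1},
  ],
  squeeze=20,
)

```text
t: 2.6
tcp_pos: [0.488, 0.1649, 0.2399]
eef_rot: [-0.131, 3.139, 0.0]
wrist_force: [0.8, 0.8, 1.2]
width: 0.0426
```

Run:
```python
from h import *
s,R=axes(); print(R.round(4),s['t'],w2d(s['tcp_pos']))
p,d=capture("wrist"); cv2.imwrite("pics/w1.png",p)
print(rel([.4873,.166,.086]))
k=get_calibration("wrist"); v,u=np.nonzero((d>0)&(d<.5)); z=d[v,u]
du=(u-k['cx'])/k['fx'];dv=(v-k['cy'])/k['fy'];th=np.hypot(du,dv)
X=np.c_[np.tan(th)*du/th*z,np.tan(th)*dv/th*z,z]; W=(X-k['t'])@k['R']
m=(th<1.2)&(W[:,2]>.08)&(W[:,2]<.105)&(np.linalg.norm(W[:,:2]-[.487,.166],axis=1)<.03)
print(m.sum(),W[m].mean(0) if m.any() else 0)
```

```text
[[-9.965e-01 -8.340e-02  2.000e-04]
 [-8.340e-02  9.965e-01  1.000e-04]
 [-2.000e-04  1.000e-04 -1.000e+00]] 2.6 [-0.10680118  0.20850917  0.23993666]
[-7.75184476e-03  1.76746915e-02  1.53848984e+01]
147 [0.48524404 0.16544165 0.09287734]
```

View pics/w1.png

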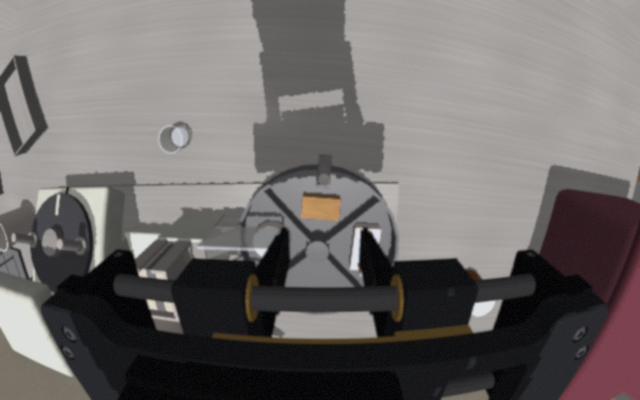

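>>> send_rows(
  plan=[
    {"tx": 0.1, "ty": 0.1, "tz": 6, "claw": -0.1},
    {"tx": 0.1, "ty": 0.1, "tz": 12, "claw": -0.1},
    {"tx": 0.1, "ty": 0.1, "tz": 15.4, "claw": -0.1},
    {"tx": 0.1, "ty": 0.1, "tz": 15.4, "claw": -0.1},
    {"tx": 0.1, "ty": 0.1, "tz": 15.4, "claw": -1},
    {"tx": 0.1, "ty": 0.1, "tz": 15.4, "claw": -1},
    {"tx": 0.1, "ty": 0.1, "tz": 15.4, "claw": -1},
    {"tx": 0.1, "ty": 0.1, "tz": 15.4, "claw": -1},
  ],
  squeeze=15,
)

```text
validation failed for argument at $.pl...
```

Run:
```python
from h import *
s,R=axes(); print(s['tcp_pos'],s['width'],s['wrist_force'])
p0=s['tcp_pos']; a0=np.pi-0.0005; r=.108; a1=YAW+np.pi/2
a0=np.arctan2(p0[1]-AX[1],p0[0]-AX[0])%(2*np.pi); r0=np.hypot(*(p0[:2]-AX)); print(a0,r0,a0-a1)
for a in np.linspace(a0,a1,11)[1:]:
    print(((R.T@np.r_[AX+r*np.array([np.cos(a),np.sin(a)])-p0[:2],0])*100).round(2))
```

```text
[0.48726573 0.16578713 0.23984895] 0.04288540154762808 [-0.07857408  0.22068433 -0.72728919]
3.1398573337669378 0.1078344320655624 1.4826610069720412
[-0.24  1.58  0.  ]
[-0.73  3.1   0.  ]
[-1.43  4.54  0.  ]
[-2.34  5.86  0.  ]
[-3.44  7.02  0.  ]
[-4.69  8.01  0.  ]
[-6.08  8.81  0.  ]
[-7.57  9.39  0.  ]
[-9.13  9.75  0.  ]
[-10.73   9.87   0.  ]
```

>>> send_rows(
  plan=[
    {"tx": 0.1, "ty": 0.1, "tz": 6.0, "twist": 0.0, "claw": -0.1},
    {"tx": 0.1, "ty": 0.1, "tz": 12.0, "twist": 0.0, "claw": -0.1},
    {"tx": 0.1, "ty": 0.1, "tz": 15.4, "twist": 0.0, "claw": -0.1},
    {"tx": 0.1, "ty": 0.1, "tz": 15.4, "twist": 0.0, "claw": -0.1},
    {"tx": 0.1, "ty": 0.1, "tz": 15.4, "twist": 0.0, "claw": -1.0},
    {"tx": 0.1, "ty": 0.1, "tz": 15.4, "twist": 0.0, "claw": -1.0},
    {"tx": 0.1, "ty": 0.1, "tz": 15.4, "twist": 0.0, "claw": -1.0},
    {"tx": 0.1, "ty": 0.1, "tz": 15.4, "twist": 0.0, "claw": -1.0},
  ],
  squeeze=15,
)

```text
t: 3.65
tcp_pos: [0.4864, 0.167, 0.0865]
eef_rot: [-0.135, 3.138, 0.0]
wrist_force: [0.4, -1.5, -0.2]
width: 0.0082
```

Run:
```python
from h import *
s,R=axes(); print(s['tcp_pos'],s['width'],s['wrist_force'])
p0=s['tcp_pos']; r=.108; a1=YAW+np.pi/2
a0=np.arctan2(p0[1]-AX[1],p0[0]-AX[0])%(2*np.pi); r0=np.hypot(*(p0[:2]-AX)); print(a0,r0,a0-a1)
for a in np.linspace(a0,a1,11)[1:]:
    print(((R.T@np.r_[AX+r*np.array([np.cos(a),np.sin(a)])-p0[:2],0])*100).round(2))
```

```text
[0.486384   0.16701633 0.08652229] 0.00816939028066886 [ 0.40149695 -1.49811196 -0.23845076]
3.1285656102559902 0.10872522538277303 1.4713692834610936
[-0.35  1.56  0.  ]
[-0.84  3.06  0.  ]
[-1.56  4.48  0.  ]
[-2.47  5.78  0.  ]
[-3.57  6.93  0.01]
[-4.82  7.91  0.01]
[-6.2   8.69  0.01]
[-7.68  9.26  0.01]
[-9.23  9.61  0.01]
[-1.082e+01  9.720e+00  1.000e-02]
```

Run:
```python
from h import *
p,d=capture("wrist"); cv2.imwrite("pics/w2.png",p); print(manip.read_state()['width'])
p,d=capture("scene"); cv2.imwrite("pics/s2.png",cv2.resize(p[200:330,220:440],None,fx=3.5,fy=3.5,interpolation=cv2.INTER_CUBIC))
```

```text
0.0043740600061287485
```

View pics/w2.png

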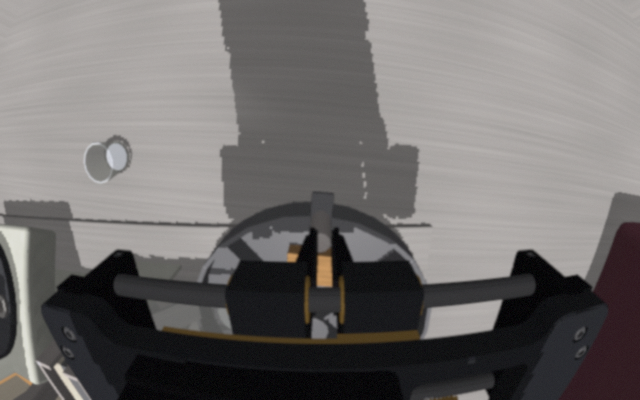

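View pics/s2.png

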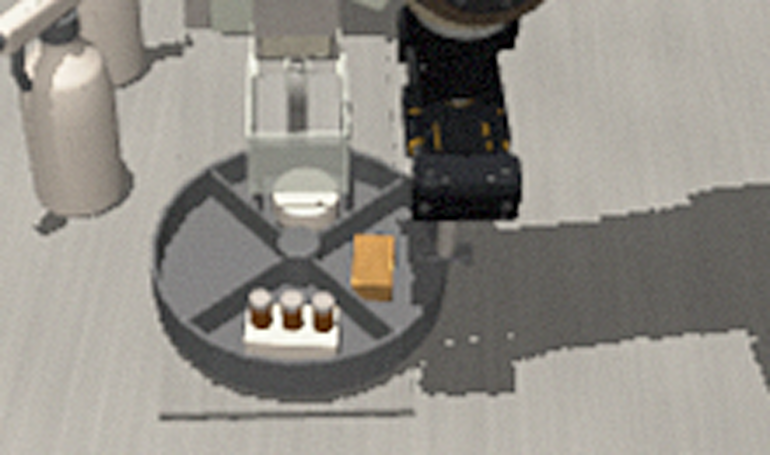

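```bash
cat >> h.py <<'E'
def wcloud():
    p,d=capture("wrist"); k=get_calibration("wrist"); v,u=np.nonzero((d>0)&(d<.6)); z=d[v,u]
    du=(u-k['cx'])/k['fx'];dv=(v-k['cy'])/k['fy'];th=np.hypot(du,dv)
    X=np.c_[np.tan(th)*du/th*z,np.tan(th)*dv/th*z,z]; W=(X-k['t'])@k['R']
    return p,u,v,W
E
python3 - <<'E'
from h import *
k=get_calibration("wrist"); print('cam',-k['R'].T@k['t'], manip.read_state()['tcp_pos'])
p,u,v,W=wcloud()
for vv in range(185,300,8):
    for uu in (322,):
        m=(u==uu)&(v==vv)
        if m.any(): print(uu,vv,W[m][0].round(4))
for c in("top","scene"):
    d=np.load(f"{c}_d.npy"); v,u=np.nonzero(d>0); W=unproj(c,u,v,d[d>0])
    m=(W[:,2]>.06)&(W[:,2]<.115)&(W[:,0]<.51)&(W[:,0]>.44)&(W[:,1]>.1)&(W[:,1]<.22)
    for a in W[m].round(4): print(c,a)
E
```

```text
cam [0.40332558 0.15968578 0.26689607] [0.48629836 0.16695056 0.08621316]
322 185 [ 0.4767  0.1644 -0.002 ]
322 193 [0.4678 0.164  0.0524]
322 201 [0.4733 0.1645 0.054 ]
322 209 [0.4791 0.165  0.0549]
322 217 [0.4808 0.1652 0.0667]
322 225 [0.4816 0.1653 0.079 ]
322 233 [0.4788 0.1652 0.0982]
322 241 [0.4833 0.1655 0.0997]
322 249 [0.4876 0.1659 0.1018]
322 257 [0.4922 0.1663 0.1035]
322 265 [0.4975 0.1668 0.1039]
322 273 [0.5413 0.1701 0.0416]
322 281 [0.5499 0.1708 0.0409]
322 289 [0.4571 0.1638 0.1884]
322 297 [0.4586 0.1639 0.1905]
top [0.5054 0.1682 0.0618]
top [0.4991 0.1621 0.0615]
top [0.4952 0.1216 0.0604]
top [0.4934 0.1672 0.0933]
top [0.4932 0.1619 0.0873]
top [0.4928 0.1621 0.0619]
top [0.4905 0.1695 0.0985]
top [0.4905 0.1665 0.0987]
top [0.4904 0.1638 0.0957]
top [0.4903 0.161  0.0938]
top [0.49   0.1595 0.0823]
top [0.4875 0.1697 0.0977]
top [0.4874 0.1669 0.0958]
top [0.4874 0.1635 0.0986]
top [0.4872 0.1612 0.0932]
top [0.4871 0.1584 0.0912]
top [0.4865 0.1591 0.0612]
top [0.4844 0.1702 0.0942]
top [0.4843 0.1671 0.0946]
top [0.4844 0.1633 0.1002]
top [0.4842 0.161 
[... 1446 characters left out ...]
781]
scene [0.4815 0.1684 0.0745]
scene [0.4939 0.1668 0.0681]
scene [0.4915 0.1703 0.072 ]
scene [0.489  0.1715 0.0735]
scene [0.4863 0.1674 0.0693]
scene [0.4838 0.1686 0.0708]
scene [0.4812 0.1666 0.0688]
scene [0.4938 0.1667 0.0643]
scene [0.4913 0.1699 0.0679]
scene [0.4888 0.1704 0.0686]
scene [0.4862 0.1679 0.0662]
scene [0.4837 0.17   0.0686]
scene [0.4811 0.1678 0.0663]
scene [0.4912 0.1698 0.0641]
scene [0.4886 0.1687 0.0631]
scene [0.4861 0.17   0.0647]
scene [0.4835 0.1691 0.0638]
scene [0.4808 0.1654 0.06  ]
scene [0.491  0.1703 0.0609]
scene [0.4885 0.1708 0.0616]
scene [0.486  0.1721 0.0632]
scene [0.4834 0.1699 0.0611]
scene [0.4731 0.1692 0.061 ]
scene [0.468  0.175  0.0602]
```

Run:
```python
import cv2
p=cv2.imread('pics/w2.png')[170:330,240:410]; cv2.imwrite('pics/w2z.png',cv2.resize(p,None,fx=4,fy=3.6,interpolation=cv2.INTER_CUBIC))
```

```text
(no output)
```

View pics/w2z.png

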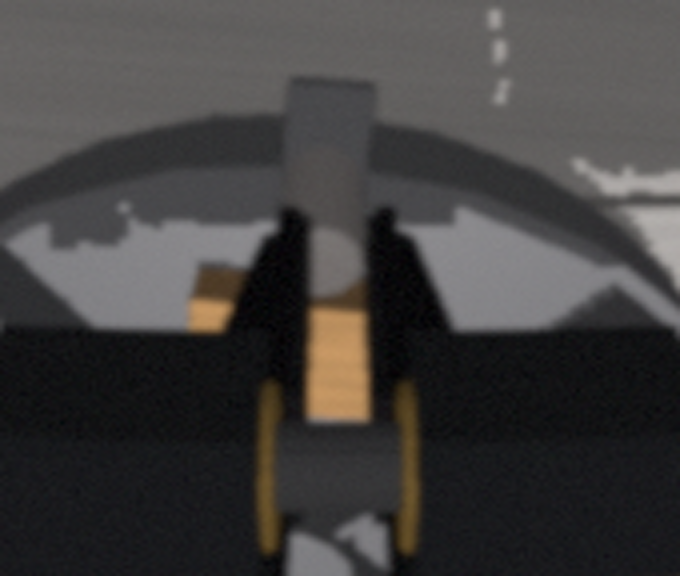

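Run:
```python
from h import *
s=manip.read_state(); print(s['width'],s['t'],s['wrist_force'],s['tcp_pos'])
```

```text
0.0010459609901741452 3.8 [0.19692437 0.45776335 0.26182506] [0.48627266 0.16696072 0.08608535]
```

Run:
```python
from h import *
p,u,v,W=wcloud(); cv2.imwrite('pics/w3z.png',cv2.resize(p[170:330,240:410],None,fx=4,fy=3.6,interpolation=cv2.INTER_CUBIC))
s=manip.read_state(); print(s['width'],s['t'],s['wrist_force'],s['tcp_pos'])
```

```text
0.0005421180061564657 3.85 [-0.1987111  -0.14397202 -1.01053308] [0.48620941 0.16697231 0.08598976]
```

View pics/w3z.png

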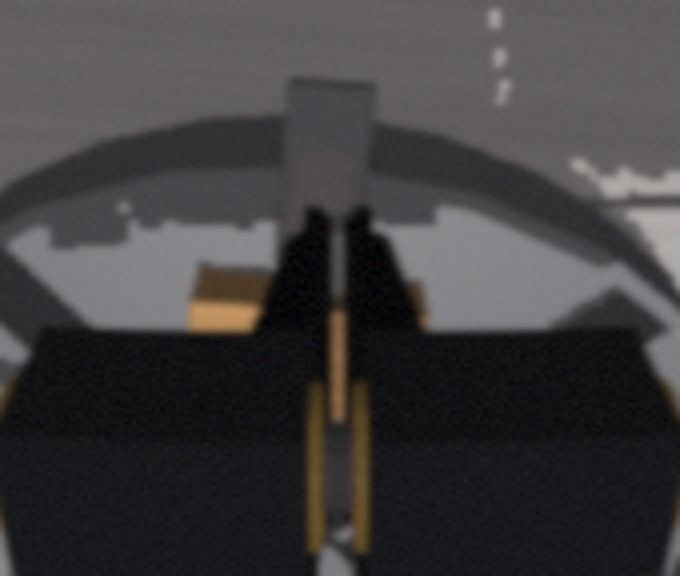

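Run:
```python
from h import *
s,R=axes(); t=s['tcp_pos']
p,d=capture("scene")
big=cv2.resize(p[180:310,250:410],None,fx=5,fy=4.6,interpolation=cv2.INTER_CUBIC)
for X,c in ((t,(0,0,255)),(t+[0,0,-.019],(0,255,0)),(t+[0,0,.059],(255,0,0)),(np.r_[.4873,.166,.096],(0,255,255)),(np.r_[.4873,.166,.057],(255,255,0))):
    q=proj("scene",X)[0]; print(q); cv2.circle(big,(int((q[0]-250)*5),int((q[1]-180)*4.6)),4,c,2)
cv2.imwrite('pics/s3.png',big)
k=get_calibration("wrist")
p,u,v,W=wcloud()
def pw(X):
    x=k['R']@X+k['t']; th=np.arctan2(np.hypot(*x[:2]),x[2]); e=x[:2]/np.hypot(*x[:2])
    return k['cx']+k['fx']*th*e[0],k['cy']+k['fy']*th*e[1]
for X in (t,t+[0,0,-.019],t+[0,0,.059],np.r_[.4873,.166,.096],np.r_[.4873,.166,.057]): print(pw(X))
m=(abs(u-322)<12)&(v>200)&(v<300)
for vv in range(200,270,6):
    for uu in (312,331):
        mm=(u==uu)&(v==vv)
        if mm.any(): print(uu,vv,W[mm][0].round(4))
```

```text
[347.36116211 263.3567637 ]
[347.00686672 268.49543344]
[348.50854065 246.715284  ]
[347.11969498 260.30491371]
[346.40169816 270.85268279]
(np.float64(323.94580284584544), np.float64(236.07279728915748))
(np.float64(323.93157017069666), np.float64(224.69445020754847))
(np.float64(324.0129462128704), np.float64(288.15633502334265))
(np.float64(322.21768139967423), np.float64(244.3678252946243))
(np.float64(322.46663517523615), np.float64(220.69707687369674))
312 200 [0.4727 0.1572 0.0552]
331 200 [0.4717 0.1708 0.0546]
312 206 [0.4772 0.1575 0.0554]
331 206 [0.4765 0.1713 0.054 ]
312 212 [0.4817 0.1579 0.0556]
331 212 [0.4809 0.1717 0.0545]
312 218 [0.484  0.1583 0.0617]
331 218 [0.4857 0.1722 0.0543]
312 224 [0.483  0.1587 0.0751]
331 224 [0.5034 0.1745 0.0228]
312 230 [0.4827 0.159  0.0857]
331 230 [0.4748 0.1701 0.1017]
312 236 [0.4767 0.1594 0.1079]
331 236 [0.4754 0.17   0.1086]
312 242 [0.4759 0.1597 0.1171]
331 242 [0.4756 0.1699 0.116 ]
312 248 [0.4768 0.1599 0.1226]
331 248 [0.4753 0.1697 0.1238]
312 254 [0.4763 0.1601 0.1302]
331 254 [0.4753 0.1695 0.1304]
312 260 [0.4759 0.1603 0.1369]
331 260 [0.4758 0.1694 0.1358]
312 266 [0.4526 0.1603 0.1824]
331 266 [0.4522 0.1662 0.1823]
```

View pics/s3.png

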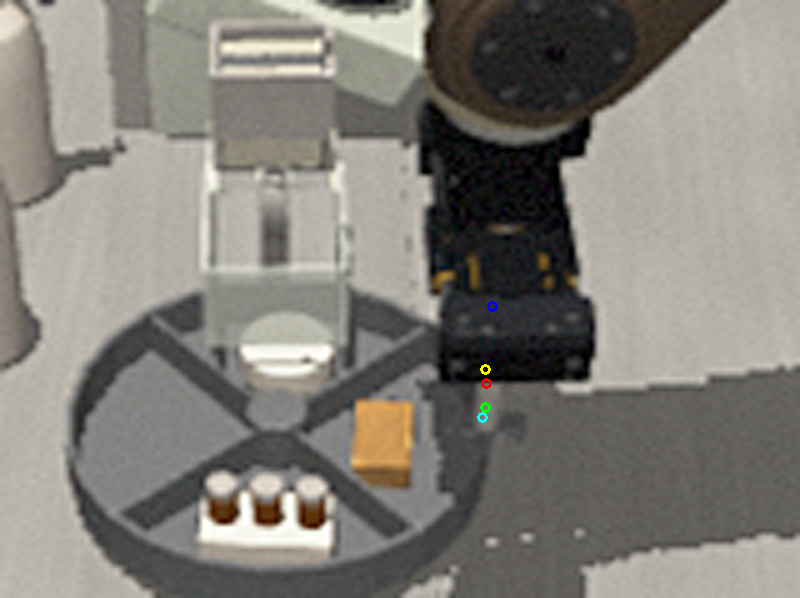

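Run:
```python
from h import *
s,R=axes(); t=s['tcp_pos']; k=get_calibration("wrist")
def pw(X):
    x=k['R']@X+k['t']; th=np.arctan2(np.hypot(*x[:2]),x[2]); e=x[:2]/np.hypot(*x[:2])
    return k['cx']+k['fx']*th*e[0],k['cy']+k['fy']*th*e[1]
for z in np.arange(.06,.13,.005): print(z.round(3),np.round(pw(np.r_[t[0]-.010,t[1]+.006,z]),1),np.round(pw(np.r_[t[0],t[1]+.006,z]),1),np.round(pw(np.r_[t[0]+.010,t[1]+.006,z]),1))
p,u,v,W=wcloud()
m=(abs(W[:,1]-t[1])<.02)&(W[:,0]<.4785)&(W[:,0]>.472)&(W[:,2]>.08)
print(np.percentile(W[m][:,2],[0,1,5,10]), np.percentile(W[m][:,0],[5,50,95]))
```

```text
0.06 [333.5 208.6] [332.2 221.6] [330.9 234.2]
0.065 [333.8 211. ] [332.4 224.3] [331.  237.1]
0.07 [334.  213.6] [332.6 227.1] [331.2 240.1]
0.075 [334.2 216.2] [332.8 230. ] [331.3 243.2]
0.08 [334.5 219. ] [333. 233.] [331.5 246.5]
0.085 [334.7 221.9] [333.2 236.2] [331.7 249.9]
0.09 [335.  224.9] [333.4 239.5] [331.9 253.4]
0.095 [335.3 228.1] [333.6 243. ] [332.1 257.1]
0.1 [335.6 231.5] [333.9 246.6] [332.3 261. ]
0.105 [335.9 235. ] [334.1 250.4] [332.5 265.1]
0.11 [336.2 238.7] [334.4 254.4] [332.7 269.3]
0.115 [336.5 242.6] [334.7 258.6] [332.9 273.8]
0.12 [336.9 246.7] [335.  263.1] [333.1 278.5]
0.125 [337.3 251.1] [335.3 267.7] [333.4 283.4]
0.13 [337.7 255.7] [335.6 272.6] [333.6 288.5]
[0.09585152 0.09814912 0.10175211 0.10691202] [0.47465378 0.47585842 0.47742363]
```

>>> send_rows(
  plan=[
    {"tx": 0.0, "ty": 0.0, "tz": 0.0, "twist": 0.0, "claw": -0.1},
    {"tx": 0.0, "ty": 0.0, "tz": 0.0, "twist": 0.0, "claw": -0.1},
    {"tx": 0.0, "ty": 0.0, "tz": 0.0, "twist": 0.0, "claw": -0.1},
    {"tx": 0.0, "ty": 0.0, "tz": 1.0, "twist": 0.0, "claw": -0.1},
    {"tx": 0.0, "ty": 0.0, "tz": 2.0, "twist": 0.0, "claw": -0.1},
    {"tx": 0.0, "ty": 0.0, "tz": 2.6, "twist": 0.0, "claw": -0.1},
    {"tx": 0.0, "ty": 0.0, "tz": 2.6, "twist": 0.0, "claw": -0.1},
  ],
)

```text
t: 4.88
tcp_pos: [0.4859, 0.1669, 0.0593]
eef_rot: [0.135, -3.137, 0.0]
wrist_force: [0.1, 0.3, 0.4]
width: 0.0426
```

>>> send_rows(
  plan=[
    {"tx": 0.0, "ty": 0.0, "tz": 0.0, "twist": 0.0, "claw": -1.0},
    {"tx": 0.0, "ty": 0.0, "tz": 0.0, "twist": 0.0, "claw": -1.0},
    {"tx": 0.0, "ty": 0.0, "tz": 0.0, "twist": 0.0, "claw": -1.0},
    {"tx": 0.0, "ty": 0.0, "tz": 0.0, "twist": 0.0, "claw": -1.0},
    {"tx": 0.0, "ty": 0.0, "tz": 0.0, "twist": 0.0, "claw": -1.0},
  ],
  squeeze=15,
)

```text
t: 5.5
tcp_pos: [0.4863, 0.167, 0.0601]
eef_rot: [-0.135, 3.138, 0.0]
wrist_force: [-0.0, -0.3, 2.0]
width: 0.0138
```

Run:
```python
from h import *
s,R=axes(); print(s['tcp_pos'],s['width'],s['wrist_force'],s['t'])
p0=s['tcp_pos']; r=.108; a1=YAW+np.pi/2
a0=np.arctan2(p0[1]-AX[1],p0[0]-AX[0])%(2*np.pi); r0=np.hypot(*(p0[:2]-AX)); print(a0,r0,a0-a1)
for a in np.linspace(a0,a1,11)[1:]:
    print(((R.T@np.r_[AX+r*np.array([np.cos(a),np.sin(a)])-p0[:2],0])*100).round(2))
```

```text
[0.48632006 0.16699928 0.06011909] 0.01377395450053704 [-0.00201849 -0.34532178  1.976867  ] 5.5
3.128729984310007 0.10878893670210307 1.4715336575151106
[-0.35  1.56  0.  ]
[-0.85  3.06  0.  ]
[-1.57  4.48  0.  ]
[-2.48  5.78  0.  ]
[-3.58  6.93  0.  ]
[-4.83  7.91  0.  ]
[-6.21  8.69  0.  ]
[-7.69  9.26  0.  ]
[-9.24  9.61  0.  ]
[-1.082e+01  9.720e+00  1.000e-02]
```

>>> send_rows(
  plan=[
    {"tx": -0.3, "ty": 1.56, "tz": 0.0, "twist": 0.0, "claw": -1.0},
    {"tx": -0.85, "ty": 3.06, "tz": 0.0, "twist": 0.0, "claw": -1.0},
    {"tx": -1.57, "ty": 4.48, "tz": 0.0, "twist": 0.0, "claw": -1.0},
    {"tx": -2.48, "ty": 5.78, "tz": 0.0, "twist": 0.0, "claw": -1.0},
    {"tx": -3.58, "ty": 6.93, "tz": 0.0, "twist": 0.0, "claw": -1.0},
    {"tx": -4.83, "ty": 7.91, "tz": 0.0, "twist": 0.0, "claw": -1.0},
    {"tx": -6.21, "ty": 8.69, "tz": 0.0, "twist": 0.0, "claw": -1.0},
    {"tx": -7.69, "ty": 9.26, "tz": 0.0, "twist": 0.0, "claw": -1.0},
    {"tx": -9.24, "ty": 9.61, "tz": 0.0, "twist": 0.0, "claw": -1.0},
    {"tx": -10.82, "ty": 9.72, "tz": 0.0, "twist": 0.0, "claw": -1.0},
  ],
)

```text
t: 6.75
tcp_pos: [0.5863, 0.2719, 0.0596]
eef_rot: [0.136, -3.137, 0.004]
wrist_force: [0.1, -21.1, 3.1]
width: 0.0138
```

>>> send_rows(
  plan=[
    {"tx": 0.0, "ty": 0.0, "tz": 0.0, "twist": 0.0, "claw": -1.0},
    {"tx": 0.0, "ty": 0.0, "tz": 0.0, "twist": 0.0, "claw": -1.0},
  ],
)

```text
t: 7.0
tcp_pos: [0.5863, 0.2718, 0.0596]
eef_rot: [0.135, -3.138, 0.003]
wrist_force: [0.3, -12.4, 1.0]
width: 0.0132
```

Run:
```python
from h import *
s,R=axes(); t=s['tcp_pos'];print(t,s['width'],s['wrist_force'],s['t'],s['qpos'])
print((np.arctan2(t[1]-AX[1],t[0]-AX[0])-YAW-np.pi/2),w2d(t))
p,d=capture("top"); np.save('top_d2.npy',d); cv2.imwrite('pics/t4.png',cv2.resize(p[130:240,220:400],None,fx=4.4,fy=4.4,interpolation=cv2.INTER_CUBIC))
p,u,v,W=wcloud(); cv2.imwrite('pics/w4.png',p)
```

```text
[0.58634638 0.27184622 0.05964722] 0.013214659969134807 [  0.3173603  -12.3534221    1.01587512] 7.0 [ 0.33283844  0.68092792  1.63156171 -0.00261929  0.83029575 -1.32245475]
-0.004195675485509476 [0.00044728 0.30660527 0.05964722]
```

View pics/w4.png

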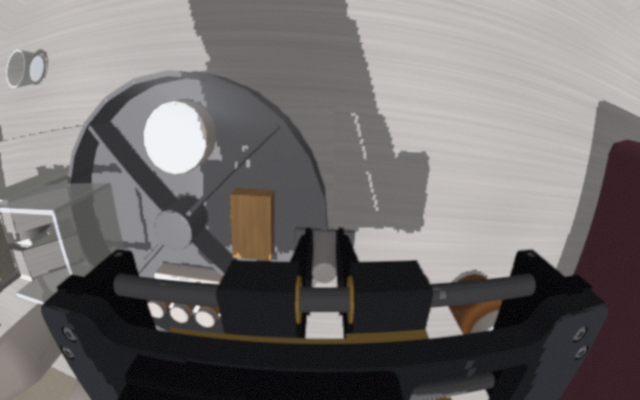

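View pics/t4.png

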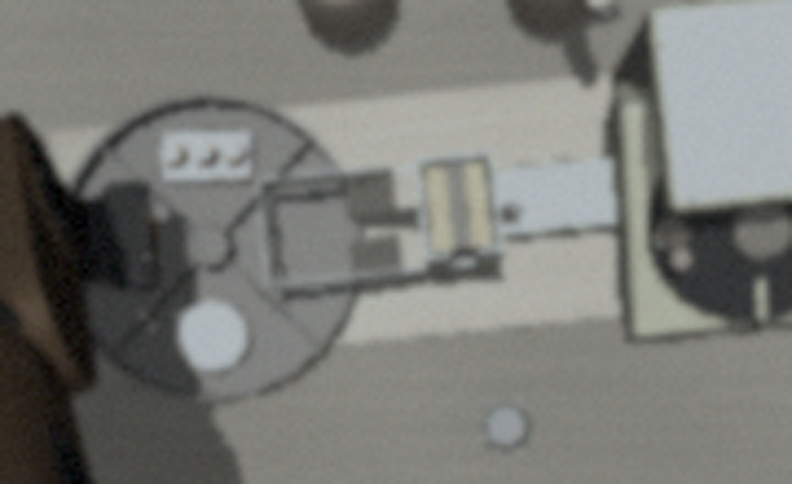

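>>> send_rows(
  plan=[
    {"tx": 0.0, "ty": -0.1, "tz": 0.0, "twist": 0.0, "claw": -0.1},
    {"tx": 0.0, "ty": -0.1, "tz": 0.0, "twist": 0.0, "claw": -0.1},
    {"tx": 0.0, "ty": -0.1, "tz": 0.0, "twist": 0.0, "claw": -0.1},
    {"tx": 0.0, "ty": -0.1, "tz": -5.0, "twist": 0.0, "claw": -0.1},
    {"tx": 0.0, "ty": -0.1, "tz": -11.0, "twist": 0.0, "claw": -0.1},
    {"tx": 0.0, "ty": -0.1, "tz": -16.0, "twist": 0.0, "claw": -0.1},
    {"tx": 6.0, "ty": -0.1, "tz": -16.0, "twist": 0.0, "claw": -0.1},
    {"tx": 12.0, "ty": -0.1, "tz": -16.0, "twist": 0.0, "claw": -0.1},
    {"tx": 12.0, "ty": -0.1, "tz": -16.0, "twist": 0.0, "claw": -0.1},
  ],
)

```text
t: 8.22
tcp_pos: [0.4627, 0.2618, 0.2207]
eef_rot: [0.138, -3.138, -0.0]
wrist_force: [0.1, -0.1, -0.2]
width: 0.0425
```

Run:
```python
from h import *
s,R=axes(); print(s['tcp_pos'],s['t'])
P=[]
for c in("top","scene"):
    p,d=capture(c); np.save(f'{c}_d2.npy',d); cv2.imwrite(f'pics/{c}5.png',p)
    v,u=np.nonzero(d>0); W=unproj(c,u,v,d[d>0])
    m=(W[:,2]>.07)&(W[:,2]<.105)&(np.linalg.norm(W[:,:2]-[.586,.273],axis=1)<.025); print(c,m.sum(),W[m].mean(0),np.median(W[m],0), [ (lambda q:np.arctan2(q[1],q[0])-YAW-np.pi/2)(W[m].mean(0)[:2]-AX)])
    m=(W[:,2]>.085)&(W[:,2]<.105)&(np.linalg.norm(W[:,:2]-[.586,.273],axis=1)<.025); print(c,m.sum(),W[m].mean(0),(W[m].max(0)+W[m].min(0))/2)
p=cv2.imread('pics/top5.png'); cv2.imwrite('pics/t5z.png',cv2.resize(p[130:240,220:340],None,fx=6,fy=5.4,interpolation=cv2.INTER_CUBIC))
p,u,v,W=wcloud(); cv2.imwrite('pics/w5.png',p)
```

```text
[0.46274394 0.26177421 0.22065221] 8.225
top 25 [0.59211445 0.27162999 0.0920313 ] [0.59249633 0.27133928 0.09494028] [np.float64(-0.05824985615359357)]
top 20 [0.59231763 0.27252998 0.09590551] [0.59249227 0.2729973  0.09558702]
scene 59 [0.59164447 0.27543047 0.08647006] [0.59215285 0.27622214 0.08777486] [np.float64(-0.054947934015882494)]
scene 36 [0.59180382 0.27460561 0.09248822] [0.5914059  0.27354114 0.09132578]
```

View pics/t5z.png

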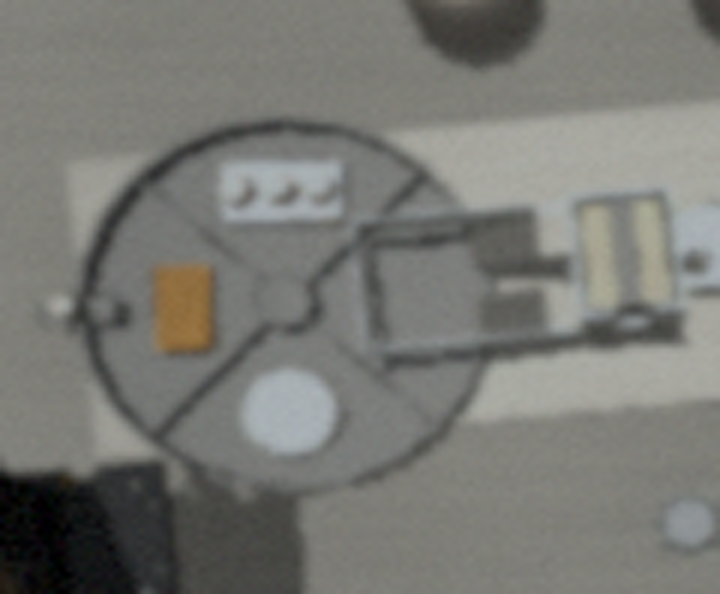

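View pics/w5.png

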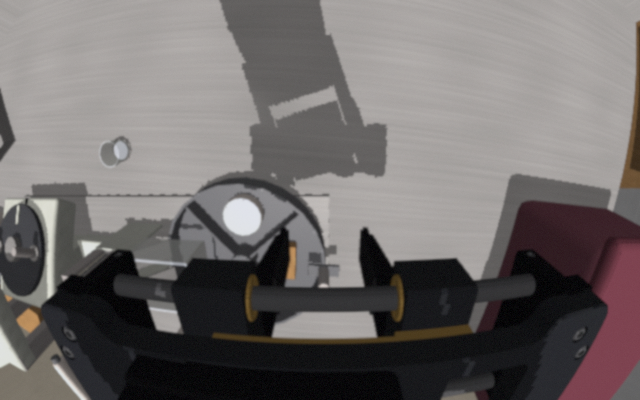

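>>> send_rows(
  plan=[
    {"tx": -6.0, "ty": 0.1, "tz": 3.0, "twist": 0.0, "claw": -0.1},
    {"tx": -11.0, "ty": 0.1, "tz": 5.0, "twist": 0.0, "claw": -0.1},
    {"tx": -13.0, "ty": 0.1, "tz": 9.0, "twist": 0.0, "claw": -0.1},
    {"tx": -13.0, "ty": 0.1, "tz": 14.0, "twist": 0.0, "claw": -0.1},
    {"tx": -13.0, "ty": 0.1, "tz": 16.0, "twist": 0.0, "claw": -0.1},
    {"tx": -13.0, "ty": 0.1, "tz": 16.0, "twist": 0.0, "claw": -0.1},
    {"tx": -13.0, "ty": 0.1, "tz": 16.0, "twist": 0.0, "claw": -1.0},
    {"tx": -13.0, "ty": 0.1, "tz": 16.0, "twist": 0.0, "claw": -1.0},
    {"tx": -13.0, "ty": 0.1, "tz": 16.0, "twist": 0.0, "claw": -1.0},
    {"tx": -13.0, "ty": 0.1, "tz": 16.0, "twist": 0.0, "claw": -1.0},
  ],
  squeeze=30,
)

```text
t: 9.62
tcp_pos: [0.5959, 0.2727, 0.0608]
eef_rot: [-0.136, 3.138, -0.003]
wrist_force: [-0.7, -9.8, 4.4]
width: 0.0134
```

>>> send_rows(
  plan=[
    {"tx": 0.2, "ty": 0.0, "tz": 0.0, "twist": 0.0, "claw": -1.0},
    {"tx": 0.4, "ty": 0.0, "tz": 0.0, "twist": 0.0, "claw": -1.0},
    {"tx": 0.6, "ty": 0.0, "tz": 0.0, "twist": 0.0, "claw": -1.0},
    {"tx": 0.62, "ty": 0.0, "tz": 0.0, "twist": 0.0, "claw": -1.0},
    {"tx": 0.62, "ty": 0.0, "tz": 0.0, "twist": 0.0, "claw": -1.0},
  ],
)

```text
t: 10.25
tcp_pos: [0.5904, 0.2724, 0.0608]
eef_rot: [-0.137, 3.136, -0.002]
wrist_force: [4.2, -7.5, 2.7]
width: 0.0134
```

>>> send_rows(
  plan=[
    {"tx": 0.0, "ty": 0.0, "tz": 0.0, "twist": 0.0, "claw": -0.1},
    {"tx": 0.0, "ty": 0.0, "tz": 0.0, "twist": 0.0, "claw": -0.1},
    {"tx": 0.0, "ty": 0.0, "tz": 0.0, "twist": 0.0, "claw": -0.1},
    {"tx": 0.0, "ty": 0.0, "tz": -5.0, "twist": 0.0, "claw": -0.1},
    {"tx": 0.0, "ty": 0.0, "tz": -11.0, "twist": 0.0, "claw": -0.1},
    {"tx": 0.0, "ty": 0.0, "tz": -16.0, "twist": 0.0, "claw": -0.1},
    {"tx": 6.0, "ty": 0.0, "tz": -18.0, "twist": 0.0, "claw": -0.1},
    {"tx": 12.0, "ty": 0.0, "tz": -20.0, "twist": 0.0, "claw": -0.1},
    {"tx": 14.0, "ty": 0.0, "tz": -20.0, "twist": 0.0, "claw": -0.1},
  ],
)

```text
t: 11.38
tcp_pos: [0.4476, 0.2614, 0.2618]
eef_rot: [-0.137, 3.136, 0.002]
wrist_force: [0.4, 0.3, 0.2]
width: 0.0429
```

Run:
```python
from h import *
s,R=axes(); print(s['tcp_pos'],s['t'])
for c in("top","scene"):
    p,d=capture(c); np.save(f'{c}_d3.npy',d); cv2.imwrite(f'pics/{c}6.png',p)
    v,u=np.nonzero(d>0); W=unproj(c,u,v,d[d>0])
    m=(W[:,2]>.085)&(W[:,2]<.105)&(np.linalg.norm(W[:,:2]-[.587,.273],axis=1)<.022); q=W[m].mean(0);print(c,m.sum(),q,(W[m].max(0)+W[m].min(0))/2,np.arctan2(q[1]-AX[1],q[0]-AX[0])-YAW-np.pi/2)
p=cv2.imread('pics/top6.png'); cv2.imwrite('pics/t6z.png',cv2.resize(p[130:240,220:340],None,fx=6,fy=5.4,interpolation=cv2.INTER_CUBIC))
```

```text
[0.44756502 0.26144821 0.26179309] 11.375
top 21 [0.58601261 0.27258588 0.09453154] [0.58659694 0.27307666 0.09380153] -0.0016633004127546425
scene 34 [0.58620777 0.2745934  0.09316454] [0.58650087 0.27421153 0.09192643] -0.004995270204736446
```

View pics/t6z.png

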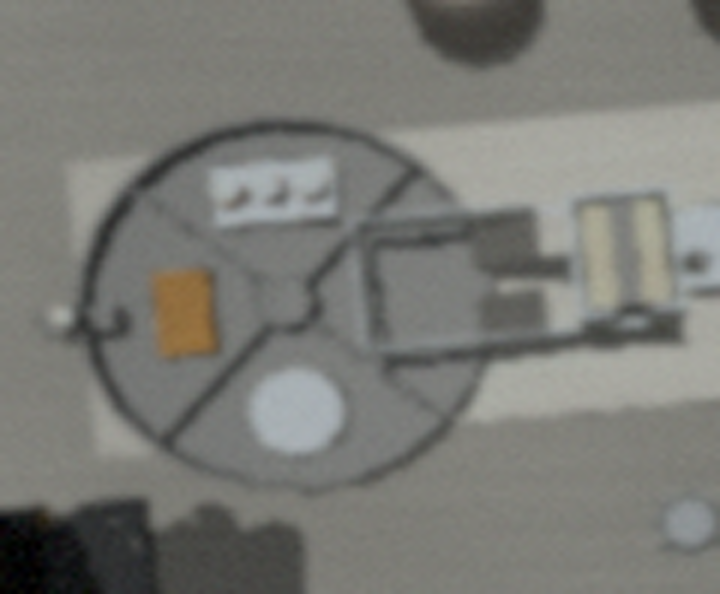

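```bash
cat >> h.py <<'E'
def reld(pd): return rel(d2w(pd))   # target T given in dispenser frame (m) -> tool cm
E
python3 - <<'E'
from h import *
s,R=axes(); print(w2d(s['tcp_pos'])); print((Rz.T@R[:2,:2]).round(4))
print(reld([-.084,-.205,.14]).round(2),reld([-.084,-.205,.11]).round(2))
E
```

```text
[-0.13807442  0.30825412  0.26100217]
[[-1.    -0.001]
 [-0.001  1.   ]]
[ -5.34 -51.34  12.08] [ -5.34 -51.34  15.08]
```

>>> send_rows(
  plan=[
    {"tx": 0.0, "ty": -6.0, "tz": 0.0, "twist": 0.0, "claw": -1.0},
    {"tx": 0.0, "ty": -12.0, "tz": 0.0, "twist": 0.0, "claw": -1.0},
    {"tx": 0.0, "ty": -18.0, "tz": 0.0, "twist": 0.0, "claw": -1.0},
    {"tx": 0.0, "ty": -24.0, "tz": 0.0, "twist": 0.0, "claw": -1.0},
    {"tx": 0.0, "ty": -30.0, "tz": 0.0, "twist": 0.0, "claw": -1.0},
    {"tx": 0.0, "ty": -36.0, "tz": 2.0, "twist": 0.0, "claw": -1.0},
    {"tx": -2.0, "ty": -42.0, "tz": 5.0, "twist": 0.0, "claw": -1.0},
    {"tx": -4.0, "ty": -47.0, "tz": 8.0, "twist": 0.0, "claw": -1.0},
    {"tx": -5.3, "ty": -51.3, "tz": 11.0, "twist": 0.0, "claw": -1.0},
    {"tx": -5.3, "ty": -51.3, "tz": 12.1, "twist": 0.0, "claw": -1.0},
  ],
)

```text
t: 12.72
tcp_pos: [0.5473, -0.2483, 0.1354]
eef_rot: [0.13, -3.136, -0.002]
wrist_force: [-0.9, 0.5, -0.5]
width: 0.0004
```

>>> send_rows(
  plan=[
    {"tx": 0.0, "ty": 0.0, "tz": 1.5, "twist": 0.0, "claw": -1.0},
    {"tx": 0.0, "ty": 0.0, "tz": 3.0, "twist": 0.0, "claw": -1.0},
    {"tx": 0.0, "ty": 0.0, "tz": 3.5, "twist": 0.0, "claw": -1.0},
    {"tx": 0.0, "ty": 0.0, "tz": 3.5, "twist": 0.0, "claw": -1.0},
  ],
)

```text
t: 13.22
tcp_pos: [0.547, -0.2447, 0.1041]
eef_rot: [-0.136, 3.138, 0.0]
wrist_force: [-0.1, -0.3, -0.1]
width: 0.0002
```

Run:
```python
from h import *
s,R=axes(); print(w2d(s['tcp_pos']),s['wrist_force'],s['width'],s['t'],s['qpos'])
p,u,v,W=wcloud(); cv2.imwrite('pics/w7.png',p)
```

```text
[-0.08329699 -0.20459623  0.10407838] [-0.13991927 -0.31877886 -0.06428761] 0.00024717243120482427 13.225 [-5.30836762e-01  5.67591882e-01  1.72475366e+00  1.49010919e-04
  8.49079009e-01 -2.18858226e+00]
```

View pics/w7.png

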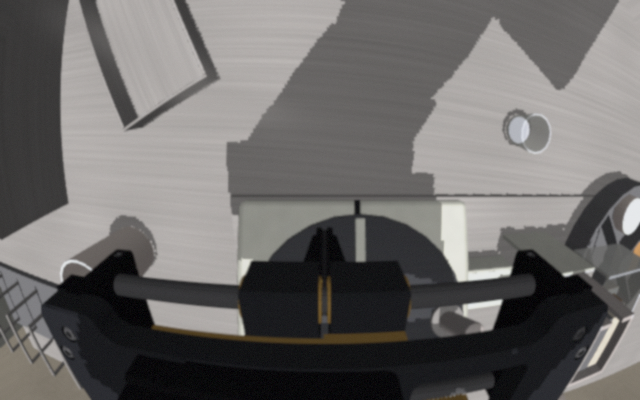

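>>> send_rows(
  plan=[
    {"tx": 0.0, "ty": 0.0, "tz": 0.3, "twist": 0.0, "claw": -1.0},
    {"tx": 0.0, "ty": 0.0, "tz": 0.5, "twist": 0.0, "claw": -1.0},
    {"tx": 0.0, "ty": 0.0, "tz": 0.6, "twist": 0.0, "claw": -1.0},
    {"tx": 0.0, "ty": 0.0, "tz": 0.6, "twist": 0.0, "claw": -1.0},
  ],
)

```text
t: 13.78
tcp_pos: [0.5469, -0.2451, 0.0979]
eef_rot: [0.135, -3.139, -0.0]
wrist_force: [0.6, -0.6, -0.8]
width: 0.0004
```

>>> send_rows(
  plan=[
    {"tx": 0.0, "ty": 0.0, "tz": 0.1, "twist": 0.0, "claw": -1.0},
    {"tx": 0.0, "ty": 0.0, "tz": 0.1, "twist": 0.0, "claw": -1.0},
  ],
)

```text
t: 14.02
tcp_pos: [0.5469, -0.2451, 0.0969]
eef_rot: [0.135, -3.139, -0.0]
wrist_force: [-0.7, 0.0, 0.3]
width: 0.0003
```

>>> send_rows(
  plan=[
    {"tx": 0.0, "ty": 0.0, "tz": 0.1, "twist": 0.0, "claw": -1.0},
    {"tx": 0.0, "ty": 0.0, "tz": 0.1, "twist": 0.0, "claw": -1.0},
  ],
)

```text
t: 14.28
tcp_pos: [0.547, -0.2452, 0.0961]
eef_rot: [-0.135, 3.138, -0.0]
wrist_force: [0.5, 0.4, 2.0]
width: 0.0007
```

>>> send_rows(
  plan=[
    {"tx": 0.0, "ty": 0.4, "tz": 0.0, "twist": 0.0, "claw": -1.0},
    {"tx": 0.0, "ty": 0.8, "tz": 0.0, "twist": 0.0, "claw": -1.0},
    {"tx": 0.0, "ty": 1.2, "tz": 0.0, "twist": 0.0, "claw": -1.0},
    {"tx": 0.0, "ty": 1.6, "tz": 0.0, "twist": 0.0, "claw": -1.0},
    {"tx": 0.0, "ty": 2.0, "tz": 0.0, "twist": 0.0, "claw": -1.0},
  ],
)

```text
t: 14.9
tcp_pos: [0.5452, -0.225, 0.096]
eef_rot: [-0.135, 3.139, -0.0]
wrist_force: [-1.8, -2.4, 3.2]
width: 0.0007
```

Run:
```python
from h import *
s,R=axes(); print(w2d(s['tcp_pos']),s['wrist_force'],s['t'])
p,u,v,W=wcloud(); cv2.imwrite('pics/w8.png',cv2.resize(p[180:340,210:490],None,fx=2.8,fy=2.8,interpolation=cv2.INTER_CUBIC))
```

```text
[-0.08343965 -0.18479499  0.09598375] [-1.75877138 -2.37642093  3.22574596] 14.9
```

View pics/w8.png

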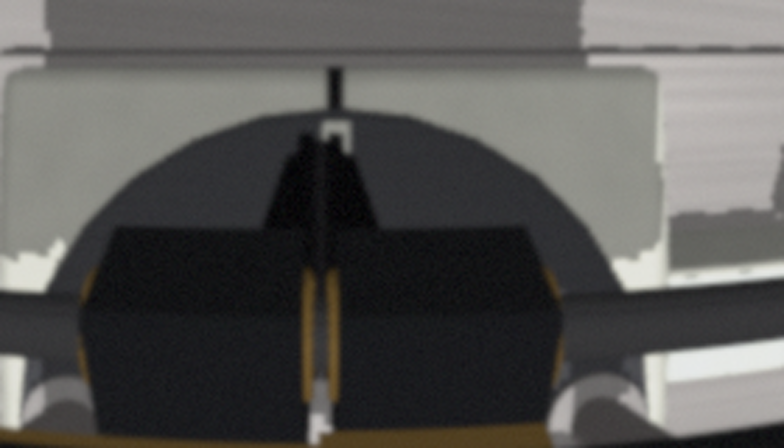

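>>> send_rows(
  plan=[
    {"tx": 0.0, "ty": 0.0, "tz": 0.1, "twist": 0.0, "claw": -1.0},
    {"tx": 0.0, "ty": 0.0, "tz": 0.2, "twist": 0.0, "claw": -1.0},
    {"tx": 0.0, "ty": 0.0, "tz": 0.2, "twist": 0.0, "claw": -1.0},
  ],
)

```text
t: 15.32
tcp_pos: [0.5454, -0.225, 0.0952]
eef_rot: [-0.135, 3.138, -0.0]
wrist_force: [-5.0, 2.8, 16.8]
width: 0.0008
```

>>> send_rows(
  plan=[
    {"tx": 0.0, "ty": 0.3, "tz": 0.0, "twist": 0.0, "claw": -1.0},
    {"tx": 0.0, "ty": 0.6, "tz": 0.0, "twist": 0.0, "claw": -1.0},
    {"tx": 0.0, "ty": 0.9, "tz": 0.0, "twist": 0.0, "claw": -1.0},
  ],
)

```text
t: 15.7
tcp_pos: [0.5448, -0.2169, 0.0953]
eef_rot: [-0.135, 3.137, -0.003]
wrist_force: [-5.5, -4.1, 16.4]
width: 0.0009
```

Run:
```python
from h import *
s,R=axes(); print(w2d(s['tcp_pos']),s['wrist_force'],s['t'])
p,u,v,W=wcloud(); cv2.imwrite('pics/w9.png',cv2.resize(p[180:340,210:490],None,fx=2.8,fy=2.8,interpolation=cv2.INTER_CUBIC))
```

```text
[-0.08313117 -0.17677962  0.09529903] [-5.47188264 -4.12666246 16.35153843] 15.7
```

View pics/w9.png

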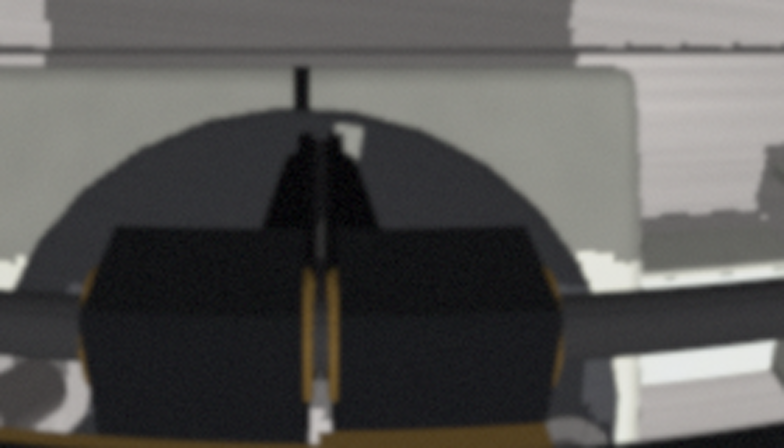

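>>> send_rows(
  plan=[
    {"tx": 0.0, "ty": 0.3, "tz": 0.0, "twist": 0.0, "claw": -1.0},
    {"tx": 0.0, "ty": 0.6, "tz": 0.0, "twist": 0.0, "claw": -1.0},
    {"tx": 0.0, "ty": 0.9, "tz": 0.0, "twist": 0.0, "claw": -1.0},
    {"tx": 0.0, "ty": 1.2, "tz": 0.0, "twist": 0.0, "claw": -1.0},
    {"tx": 0.0, "ty": 1.5, "tz": 0.0, "twist": 0.0, "claw": -1.0},
    {"tx": 0.0, "ty": 1.8, "tz": 0.0, "twist": 0.0, "claw": -1.0},
  ],
)

```text
t: 16.5
tcp_pos: [0.545, -0.1999, 0.0961]
eef_rot: [-0.135, 3.133, -0.006]
wrist_force: [0.6, -7.5, 18.5]
width: 0.0005
```

Run:
```python
from h import *
s,R=axes(); print(w2d(s['tcp_pos']),s['wrist_force'],s['t'])
p,u,v,W=wcloud(); cv2.imwrite('pics/w10.png',cv2.resize(p[180:340,210:490],None,fx=2.8,fy=2.8,interpolation=cv2.INTER_CUBIC))
```

```text
[-0.08150003 -0.15979286  0.09612844] [ 0.55507314 -7.47406439 18.47059794] 16.5
```

View pics/w10.png

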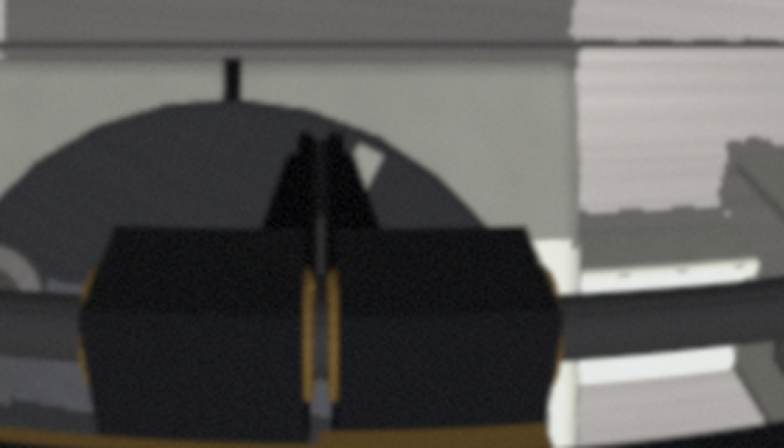

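>>> send_rows(
  plan=[
    {"tx": 0.0, "ty": 0.0, "tz": -4.0, "twist": 0.0, "claw": -1.0},
    {"tx": 2.0, "ty": -1.0, "tz": -9.0, "twist": 0.0, "claw": -0.2},
    {"tx": 3.0, "ty": -6.0, "tz": -10.0, "twist": 0.0, "claw": -0.2},
    {"tx": 3.0, "ty": -8.0, "tz": -10.0, "twist": 0.0, "claw": -0.2},
    {"tx": 3.0, "ty": -8.0, "tz": -10.0, "twist": 0.0, "claw": -0.2},
  ],
)

```text
t: 17.18
tcp_pos: [0.5196, -0.2811, 0.1928]
eef_rot: [0.133, -3.138, -0.002]
wrist_force: [-0.0, -0.2, 0.4]
width: 0.0345
```

```bash
cat >> h.py <<'E'
C=np.array([-.03,-.18,.13]); dd=np.array([-.883,0,-.469]); nn=np.array([-.469,0,.883]); ey=np.array([0,1.,0])
def pin(psi,h,side=1): # side 1: grip_right
    return C+.06*side*(-np.cos(psi)*ey+np.sin(psi)*dd)+h*nn
def w2dN(W): return np.c_[(W[:,:2]-O)@Rz,W[:,2]]
def wheelpts(W):
    D=w2dN(W)-C; return D@ey,D@dd,D@nn
E
python3 - <<'E'
from h import *
s,R=axes(); print(w2d(s['tcp_pos']),s['wrist_force'],s['t'])
p,u,v,W=wcloud(); cv2.imwrite('pics/w11.png',p)
a,b,h=wheelpts(W); m=(h>.035)&(h<.05)&(np.hypot(a,b)<.075)&(b>-.05); print(m.sum())
for sg in(-1,1):
    mm=m&(a*sg>0)&(np.hypot(a,b)>.045)
    if mm.any(): print(sg,mm.sum(),np.median(a[mm]),np.median(b[mm]))
E
```

```text
[-0.11372402 -0.23848514  0.19284892] [-0.00199217 -0.2475757   0.41247958] 17.175
242
-1 229 -0.05336245859285349 0.028103078572434978
1 13 0.05798976881683782 -0.029311084000754235
```

View pics/w11.png

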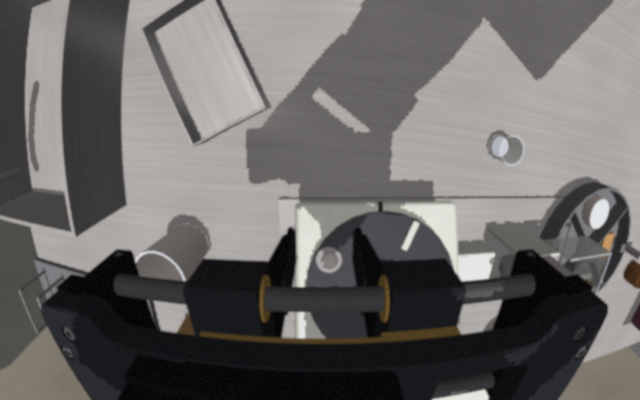

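```bash
cat >> h.py <<'E'
OFF=np.array([-.004,0,-.0285])
def Tpin(psi,side=1,h=.038,off=OFF): return pin(psi,h,side)+off
E
python3 - <<'E'
from h import *
t=Tpin(.485); print(t,reld(t).round(2))
E
```

```text
[-0.07652172 -0.2330805   0.1219349 ] [-3.73  0.43  7.07]
```

>>> send_rows(
  plan=[
    {"tx": -3.7, "ty": 0.4, "tz": 0.0, "twist": 0.0, "claw": -0.2},
    {"tx": -3.7, "ty": 0.4, "tz": 0.0, "twist": 0.0, "claw": -0.2},
    {"tx": -3.7, "ty": 0.4, "tz": 4.0, "twist": 0.0, "claw": -0.2},
    {"tx": -3.7, "ty": 0.4, "tz": 7.0, "twist": 0.0, "claw": -0.2},
    {"tx": -3.7, "ty": 0.4, "tz": 7.1, "twist": 0.0, "claw": -0.2},
    {"tx": -3.7, "ty": 0.4, "tz": 7.1, "twist": 0.0, "claw": -1.0},
    {"tx": -3.7, "ty": 0.4, "tz": 7.1, "twist": 0.0, "claw": -1.0},
    {"tx": -3.7, "ty": 0.4, "tz": 7.1, "twist": 0.0, "claw": -1.0},
  ],
  squeeze=25,
)

```text
t: 18.23
tcp_pos: [0.5566, -0.2737, 0.1239]
eef_rot: [-0.135, 3.137, -0.002]
wrist_force: [-3.6, -12.9, -1.8]
width: 0.0134
```

Run:
```python
from h import *
s,R=axes(); t=s['tcp_pos'];print(w2d(t),s['wrist_force'],s['width'],s['t'])
# path relative to model start
M=R.T@np.block([[Rz,np.zeros((2,1))],[np.zeros((1,2)),1]])
for ps in np.linspace(.485,2.9,17)[1:]:
    print(round(ps,2),(M@(Tpin(ps)-Tpin(.485))*100).round(1), (M@(Tpin(ps)-Tpin(.485+2.415*8/16))*100).round(1))
```

```text
[-0.0762485  -0.23433838  0.12386743] [ -3.55629939 -12.92975292  -1.84982007] 0.013442442336769493 18.225
0.64 [0.7 0.5 0.4] [-2.1 -5.6 -1.1]
0.79 [1.3 1.1 0.7] [-1.5 -5.  -0.8]
0.94 [1.8 1.8 1. ] [-1.  -4.3 -0.5]
1.09 [2.2 2.5 1.2] [-0.6 -3.5 -0.3]
1.24 [2.5 3.4 1.3] [-0.2 -2.7 -0.1]
1.39 [2.7 4.2 1.4] [-0.  -1.8 -0. ]
1.54 [2.8 5.1 1.5] [ 0.  -0.9  0. ]
1.69 [2.8 6.  1.5] [0. 0. 0.]
1.84 [2.6 6.9 1.4] [-0.2  0.9 -0.1]
1.99 [2.4 7.8 1.2] [-0.4  1.7 -0.2]
2.15 [2.  8.6 1. ] [-0.8  2.5 -0.4]
2.3 [1.5 9.3 0.8] [-1.3  3.3 -0.7]
2.45 [0.9 9.9 0.5] [-1.9  3.9 -1. ]
2.6 [ 0.3 10.4  0.1] [-2.5  4.4 -1.3]
2.75 [-0.4 10.9 -0.2] [-3.2  4.8 -1.7]
2.9 [-1.2 11.1 -0.6] [-4.   5.1 -2.1]
```

>>> send_rows(
  plan=[
    {"tx": 0.7, "ty": 0.4, "tz": 0.4, "twist": 0.0, "claw": -1.0},
    {"tx": 1.3, "ty": 1.0, "tz": 0.7, "twist": 0.0, "claw": -1.0},
    {"tx": 1.8, "ty": 1.7, "tz": 1.0, "twist": 0.0, "claw": -1.0},
    {"tx": 2.2, "ty": 2.4, "tz": 1.2, "twist": 0.0, "claw": -1.0},
    {"tx": 2.5, "ty": 3.3, "tz": 1.3, "twist": 0.0, "claw": -1.0},
    {"tx": 2.7, "ty": 4.1, "tz": 1.4, "twist": 0.0, "claw": -1.0},
    {"tx": 2.8, "ty": 5.0, "tz": 1.5, "twist": 0.0, "claw": -1.0},
    {"tx": 2.8, "ty": 5.9, "tz": 1.5, "twist": 0.0, "claw": -1.0},
  ],
)

```text
t: 19.23
tcp_pos: [0.5219, -0.2175, 0.1075]
eef_rot: [0.134, -3.136, 0.0]
wrist_force: [-4.6, -6.5, -4.9]
width: 0.0134
```

Run:
```python
from h import *
s,R=axes(); t=s['tcp_pos'];print(w2d(t),Tpin(1.69),s['wrist_force'],s['width'],s['t'])
p,d=capture('top');cv2.imwrite('pics/t12.png',cv2.resize(p[130:240,220:440],None,fx=3.6,fy=3.6,interpolation=cv2.INTER_CUBIC))
p,u,v,W=wcloud(); cv2.imwrite('pics/w12.png',p)
```

```text
[-0.10600361 -0.1753861   0.10750451] [-0.10442604 -0.17286471  0.10711369] [-4.61741416 -6.50201672 -4.91320581] 0.013421938268234398 19.225
```

View pics/w12.png

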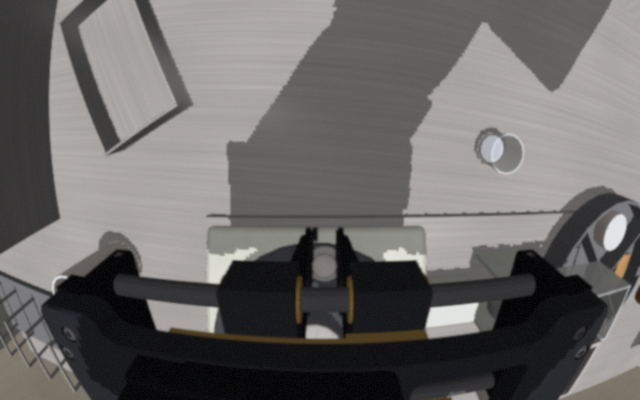

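View pics/t12.png

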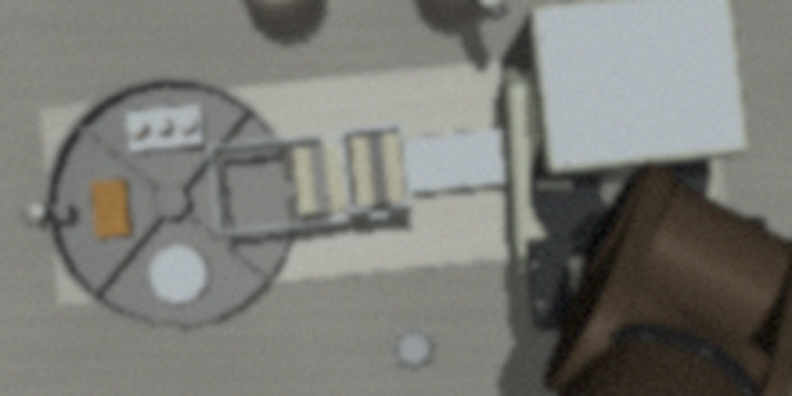

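>>> send_rows(
  plan=[
    {"tx": -0.2, "ty": 0.9, "tz": -0.1, "twist": 0.0, "claw": -1.0},
    {"tx": -0.4, "ty": 1.7, "tz": -0.2, "twist": 0.0, "claw": -1.0},
    {"tx": -0.8, "ty": 2.5, "tz": -0.4, "twist": 0.0, "claw": -1.0},
    {"tx": -1.3, "ty": 3.3, "tz": -0.7, "twist": 0.0, "claw": -1.0},
    {"tx": -1.9, "ty": 3.9, "tz": -1.0, "twist": 0.0, "claw": -1.0},
    {"tx": -2.5, "ty": 4.4, "tz": -1.3, "twist": 0.0, "claw": -1.0},
    {"tx": -3.2, "ty": 4.8, "tz": -1.7, "twist": 0.0, "claw": -1.0},
    {"tx": -3.7, "ty": 5.0, "tz": -2.0, "twist": 0.0, "claw": -1.0},
  ],
)

```text
t: 20.32
tcp_pos: [0.556, -0.1638, 0.1277]
eef_rot: [0.135, -3.138, -0.001]
wrist_force: [0.7, -2.3, -10.3]
width: 0.0135
```

Run:
```python
from h import *
s,R=axes(); t=s['tcp_pos'];print(w2d(t),Tpin(2.84),s['wrist_force'],s['width'],s['t'])
p,d=capture('top');cv2.imwrite('pics/t13.png',cv2.resize(p[130:240,220:440],None,fx=3.6,fy=3.6,interpolation=cv2.INTER_CUBIC))
p,u,v,W=wcloud(); cv2.imwrite('pics/w13.png',p)
```

```text
[-0.06740157 -0.12481277  0.12768427] [-0.06755925 -0.12270812  0.12669526] [  0.65665634  -2.33632308 -10.26886336] 0.013508807239709686 20.325
```

View pics/w13.png

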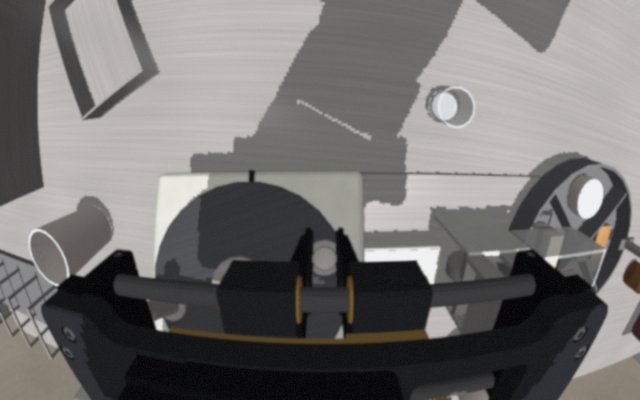

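View pics/t13.png

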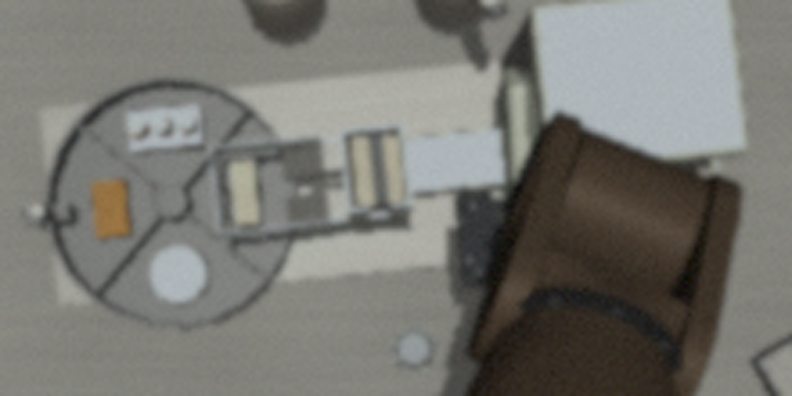

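>>> send_rows(
  plan=[
    {"tx": 0.0, "ty": 0.0, "tz": 0.0, "twist": 0.0, "claw": -0.3},
    {"tx": 0.0, "ty": 0.0, "tz": 0.0, "twist": 0.0, "claw": -0.3},
    {"tx": 0.0, "ty": 0.0, "tz": -3.0, "twist": 0.0, "claw": -0.3},
    {"tx": 1.0, "ty": 0.0, "tz": -6.0, "twist": 0.0, "claw": -0.3},
    {"tx": 2.4, "ty": -5.0, "tz": -6.0, "twist": 0.0, "claw": -1.0},
    {"tx": 2.4, "ty": -8.0, "tz": -3.0, "twist": 0.0, "claw": -1.0},
    {"tx": 2.4, "ty": -8.0, "tz": 2.0, "twist": 0.0, "claw": -1.0},
    {"tx": 2.4, "ty": -8.0, "tz": 3.0, "twist": 0.0, "claw": -1.0},
    {"tx": 2.4, "ty": -8.0, "tz": 3.0, "twist": 0.0, "claw": -1.0},
  ],
)

```text
t: 21.55
tcp_pos: [0.5392, -0.2457, 0.0985]
eef_rot: [0.136, -3.139, -0.0]
wrist_force: [-0.2, -0.2, 0.8]
width: 0.0002
```

Run:
```python
from h import *
s,R=axes(); t=s['tcp_pos'];print(w2d(t),s['wrist_force'],s['width'],s['t'],reld([-.0912,-.205,.092]))
p,u,v,W=wcloud(); cv2.imwrite('pics/w14.png',p)
```

```text
[-0.09119249 -0.20497488  0.09845114] [-0.21259577 -0.23891839  0.75398226] 0.00022275828697293948 21.55 [ 0.00072955 -0.00260827  0.64511412]
```

View pics/w14.png

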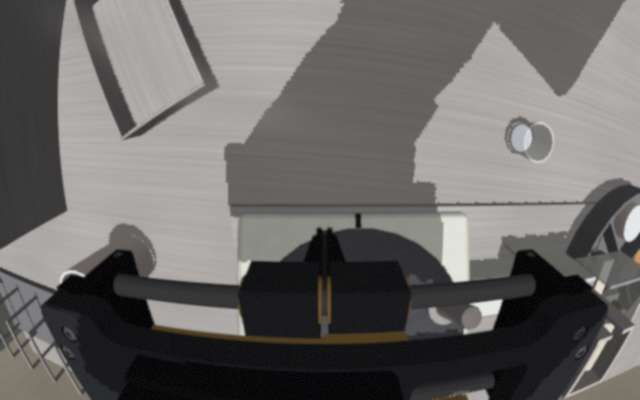

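>>> send_rows(
  plan=[
    {"tx": 0.0, "ty": 0.0, "tz": 0.4, "twist": 0.0, "claw": -1.0},
    {"tx": 0.0, "ty": 0.0, "tz": 0.7, "twist": 0.0, "claw": -1.0},
    {"tx": 0.0, "ty": 0.0, "tz": 0.8, "twist": 0.0, "claw": -1.0},
    {"tx": 0.0, "ty": 0.0, "tz": 0.8, "twist": 0.0, "claw": -1.0},
  ],
)

```text
t: 22.1
tcp_pos: [0.5398, -0.2459, 0.0915]
eef_rot: [-0.136, 3.136, -0.002]
wrist_force: [-0.8, 2.5, 12.1]
width: 0.0001
```

>>> send_rows(
  plan=[
    {"tx": 0.0, "ty": 0.4, "tz": 0.05, "twist": 0.0, "claw": -1.0},
    {"tx": 0.0, "ty": 0.8, "tz": 0.05, "twist": 0.0, "claw": -1.0},
    {"tx": 0.0, "ty": 1.2, "tz": 0.05, "twist": 0.0, "claw": -1.0},
    {"tx": 0.0, "ty": 1.6, "tz": 0.05, "twist": 0.0, "claw": -1.0},
    {"tx": 0.0, "ty": 2.0, "tz": 0.05, "twist": 0.0, "claw": -1.0},
    {"tx": 0.0, "ty": 2.4, "tz": 0.05, "twist": 0.0, "claw": -1.0},
  ],
)

```text
t: 22.85
tcp_pos: [0.5351, -0.2221, 0.0901]
eef_rot: [0.136, -3.136, -0.0]
wrist_force: [-12.6, -3.3, 10.2]
width: 0.0005
```

Run:
```python
from h import *
s,R=axes(); t=s['tcp_pos'];print(w2d(t),s['wrist_force'],s['width'],s['t'])
p,u,v,W=wcloud(); cv2.imwrite('pics/w15.png',p)
```

```text
[-0.09321693 -0.18108182  0.09007243] [-12.60067786  -3.34256876  10.21613095] 0.0004744283904103441 22.85
```

View pics/w15.png

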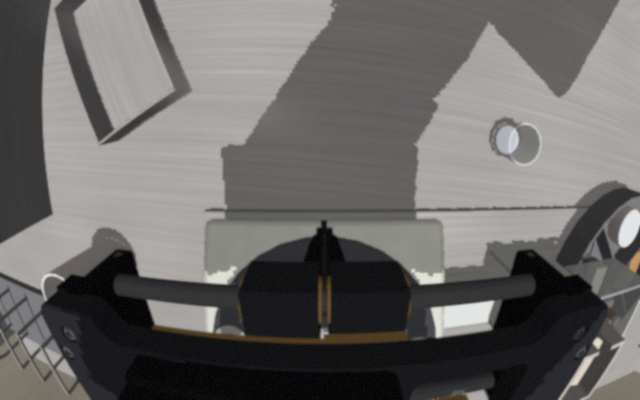

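>>> send_rows(
  plan=[
    {"tx": 0.0, "ty": 0.4, "tz": 0.05, "twist": 0.0, "claw": -1.0},
    {"tx": 0.0, "ty": 0.8, "tz": 0.05, "twist": 0.0, "claw": -1.0},
    {"tx": 0.0, "ty": 1.2, "tz": 0.05, "twist": 0.0, "claw": -1.0},
    {"tx": 0.0, "ty": 1.6, "tz": 0.05, "twist": 0.0, "claw": -1.0},
    {"tx": 0.0, "ty": 2.0, "tz": 0.05, "twist": 0.0, "claw": -1.0},
    {"tx": 0.0, "ty": 2.4, "tz": 0.05, "twist": 0.0, "claw": -1.0},
    {"tx": 0.0, "ty": 2.8, "tz": 0.05, "twist": 0.0, "claw": -1.0},
  ],
)

```text
t: 23.78
tcp_pos: [0.5364, -0.1957, 0.0917]
eef_rot: [-0.135, 3.133, -0.007]
wrist_force: [-0.5, -6.3, 20.1]
width: 0.0004
```

>>> send_rows(
  plan=[
    {"tx": 0.0, "ty": 0.0, "tz": -4.0, "twist": 0.0, "claw": -1.0},
    {"tx": 2.0, "ty": -1.0, "tz": -9.0, "twist": 0.0, "claw": -0.2},
    {"tx": 2.0, "ty": -6.0, "tz": -10.0, "twist": 0.0, "claw": -0.2},
    {"tx": 2.0, "ty": -8.0, "tz": -10.0, "twist": 0.0, "claw": -0.2},
    {"tx": 2.0, "ty": -8.0, "tz": -10.0, "twist": 0.0, "claw": -0.2},
  ],
)

```text
t: 24.4
tcp_pos: [0.5211, -0.276, 0.1882]
eef_rot: [0.133, -3.138, -0.001]
wrist_force: [-0.7, 0.8, -0.9]
width: 0.0344
```

```bash
cat >> h.py <<'E'
def psi_meas(W):
    a,b,h=wheelpts(W); m=(h>.035)&(h<.05)&(np.hypot(a,b)<.075)&(b>-.05)&(np.hypot(a,b)>.045)
    for sg in(-1,1):
        mm=m&(a*sg>0)
        if mm.sum()>5: print('side',sg,mm.sum(),np.median(a[mm]).round(4),np.median(b[mm]).round(4),'psi',np.arctan2(-sg*np.median(b[mm]),abs(np.median(a[mm])))*-1 if sg<0 else np.arctan2(-np.median(b[mm]),np.median(a[mm])))
E
python3 - <<'E'
from h import *
s,R=axes(); print(w2d(s['tcp_pos']),s['wrist_force'],s['t'])
p,u,v,W=wcloud(); cv2.imwrite('pics/w16.png',p)
a,b,h=wheelpts(W); m=(h>.035)&(h<.05)&(np.hypot(a,b)<.075)&(np.hypot(a,b)>.045)
for sg in(-1,1):
    mm=m&(a*sg>0); print(sg,mm.sum(),np.median(a[mm]),np.median(b[mm]))
E
```

```text
[-0.11186655 -0.23356397  0.18818872] [-0.67658969  0.81556389 -0.93384547] 24.4
-1 244 -0.05324971121208093 0.028802610355309552
1 0 nan nan
  return _methods._mean(a, axis=axis, dtype=dtype,
  ret = ret.dtype.type(ret / rcount)
```

View pics/w16.png

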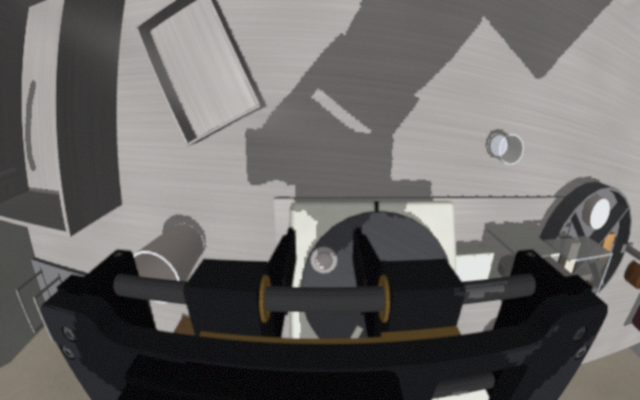

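>>> send_rows(
  plan=[
    {"tx": -3.5, "ty": 0.0, "tz": 0.0, "twist": 0.0, "claw": -0.2},
    {"tx": -3.5, "ty": 0.0, "tz": 0.0, "twist": 0.0, "claw": -0.2},
    {"tx": -3.5, "ty": 0.0, "tz": 4.0, "twist": 0.0, "claw": -0.2},
    {"tx": -3.5, "ty": 0.0, "tz": 6.5, "twist": 0.0, "claw": -0.2},
    {"tx": -3.5, "ty": 0.0, "tz": 6.5, "twist": 0.0, "claw": -0.2},
    {"tx": -3.5, "ty": 0.0, "tz": 6.5, "twist": 0.0, "claw": -1.0},
    {"tx": -3.5, "ty": 0.0, "tz": 6.5, "twist": 0.0, "claw": -1.0},
    {"tx": -3.5, "ty": 0.0, "tz": 6.5, "twist": 0.0, "claw": -1.0},
  ],
  squeeze=25,
)

```text
t: 25.45
tcp_pos: [0.5564, -0.2733, 0.1248]
eef_rot: [-0.136, 3.138, -0.003]
wrist_force: [-5.2, -21.4, -4.5]
width: 0.0134
```

Run:
```python
from h import *
s,R=axes(); t=s['tcp_pos'];print(w2d(t),s['wrist_force'],s['width'],s['t'])
```

```text
[-0.07639186 -0.23392808  0.12476716] [ -5.18610278 -21.44905218  -4.47850592] 0.013365167306186834 25.45
```

>>> send_rows(
  plan=[
    {"tx": 0.7, "ty": 0.3, "tz": 0.4, "twist": 0.0, "claw": -1.0},
    {"tx": 1.3, "ty": 0.9, "tz": 0.7, "twist": 0.0, "claw": -1.0},
    {"tx": 1.8, "ty": 1.6, "tz": 1.0, "twist": 0.0, "claw": -1.0},
    {"tx": 2.2, "ty": 2.3, "tz": 1.2, "twist": 0.0, "claw": -1.0},
    {"tx": 2.5, "ty": 3.2, "tz": 1.3, "twist": 0.0, "claw": -1.0},
    {"tx": 2.7, "ty": 4.0, "tz": 1.4, "twist": 0.0, "claw": -1.0},
    {"tx": 2.8, "ty": 4.9, "tz": 1.5, "twist": 0.0, "claw": -1.0},
    {"tx": 2.8, "ty": 5.8, "tz": 1.5, "twist": 0.0, "claw": -1.0},
  ],
)

```text
t: 26.45
tcp_pos: [0.522, -0.2174, 0.1086]
eef_rot: [0.134, -3.136, -0.0]
wrist_force: [-5.1, -6.7, -3.0]
width: 0.0135
```

>>> send_rows(
  plan=[
    {"tx": -0.2, "ty": 0.9, "tz": -0.1, "twist": 0.0, "claw": -1.0},
    {"tx": -0.4, "ty": 1.7, "tz": -0.2, "twist": 0.0, "claw": -1.0},
    {"tx": -0.8, "ty": 2.5, "tz": -0.4, "twist": 0.0, "claw": -1.0},
    {"tx": -1.3, "ty": 3.3, "tz": -0.7, "twist": 0.0, "claw": -1.0},
    {"tx": -1.9, "ty": 3.9, "tz": -1.0, "twist": 0.0, "claw": -1.0},
    {"tx": -2.5, "ty": 4.4, "tz": -1.3, "twist": 0.0, "claw": -1.0},
    {"tx": -3.2, "ty": 4.8, "tz": -1.7, "twist": 0.0, "claw": -1.0},
    {"tx": -3.7, "ty": 5.0, "tz": -2.0, "twist": 0.0, "claw": -1.0},
  ],
)

```text
t: 27.45
tcp_pos: [0.5558, -0.1637, 0.1287]
eef_rot: [0.135, -3.138, -0.001]
wrist_force: [-0.1, -2.6, -8.8]
width: 0.0135
```

Run:
```python
from h import *
s,R=axes(); t=s['tcp_pos'];print(w2d(t),s['wrist_force'],s['width'],s['t'])
p,u,v,W=wcloud(); cv2.imwrite('pics/w17.png',p); psi_meas(W)
```

```text
[-0.06753918 -0.12469022  0.12868761] [-0.0842721  -2.6312698  -8.75664402] 0.013473279840171572 27.45
side -1 113 -0.0516 -0.0184 psi 0.34210225057516486
side 1 848 0.055 0.0226 psi -0.39026142927355795
```

View pics/w17.png

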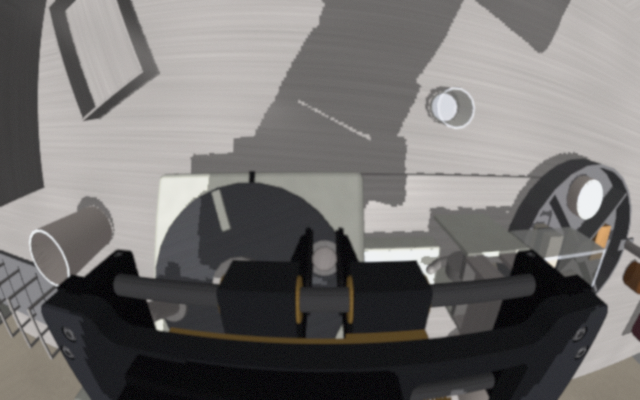

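>>> send_rows(
  plan=[
    {"tx": 0.0, "ty": 0.0, "tz": 0.0, "twist": 0.0, "claw": -0.3},
    {"tx": 0.0, "ty": 0.0, "tz": 0.0, "twist": 0.0, "claw": -0.3},
    {"tx": 0.0, "ty": 0.0, "tz": -3.0, "twist": 0.0, "claw": -0.3},
    {"tx": 1.0, "ty": 0.0, "tz": -6.0, "twist": 0.0, "claw": -0.3},
    {"tx": 4.0, "ty": -3.0, "tz": -9.0, "twist": 0.0, "claw": -1.0},
    {"tx": 6.0, "ty": -5.7, "tz": -9.0, "twist": 0.0, "claw": -1.0},
    {"tx": 6.0, "ty": -5.7, "tz": -9.0, "twist": 0.0, "claw": -1.0},
  ],
)

```text
t: 28.38
tcp_pos: [0.5004, -0.2275, 0.2196]
eef_rot: [-0.131, 3.138, -0.001]
wrist_force: [-0.5, 0.7, -0.6]
width: 0.0087
```

```bash
cat >> h.py <<'E'
def pww(X,k):
    X=np.atleast_2d(X); x=X@k['R'].T+k['t']; r=np.hypot(x[:,0],x[:,1]); th=np.arctan2(r,x[:,2])
    return np.c_[k['cx']+k['fx']*th*x[:,0]/r,k['cy']+k['fy']*th*x[:,1]/r]
def rectify(img,k,hplane=.0015,n=600,half=.09):
    "wheel-face ortho view: cols = e_y left->right flipped so operator view; rows= downslope"
    g=np.linspace(-half,half,n); A,B=np.meshgrid(g,g)  # A: to operator right = -ey
    P=C+(-A[...,None])*ey+B[...,None]*dd+hplane*nn
    Wd=np.concatenate([O+P[...,:2]@Rz.T,P[...,2:]],-1).reshape(-1,3)
    q=pww(Wd,k).astype(np.float32).reshape(n,n,2)
    return cv2.remap(img,q[...,0],q[...,1],cv2.INTER_CUBIC)
def ribang(rec,n=600,half=.09,r0=.042,r1=.066):
    g=cv2.GaussianBlur(cv2.cvtColor(rec,cv2.COLOR_BGR2GRAY).astype(np.float32),(0,0),2)
    best=[]
    th=np.arange(-1.2,1.2,.005)
    for t in th: # t: psi, rib at -> left positive
        r=np.linspace(r0,r1,25); a=-r*np.sin(t); b=r*np.cos(t)
        u=((a+half)/(2*half)*(n-1)).astype(np.float32); v=((b+half)/(2*half)*(n-1)).astype(np.float32)
        best.append(cv2.remap(g,u[None],v[None],cv2.INTER_LINEAR).mean())
    best=np.array(best); i=best.argmax(); m=best>(best.max()+np.median(best))/2
    m&=abs(th-th[i])<.15
    return th[m].mean(),best.max(),np.median(best)
E
python3 - <<'E'
from h import *
s,R=axes(); t=s['tcp_pos'];print(w2d(t),s['wrist_force'],s['t'])
k=get_calibration('wrist')
p,u,v,W=wcloud(); cv2.imwrite('pics/w18.png',p); psi_meas(W)
rec=rectify(p,k); cv2.imwrite('pics/r18.png',rec); print(ribang(rec))
E
```

```text
[-0.12830348 -0.18342718  0.21959023] [-0.51841361  0.68615962 -0.58085736] 28.375
(np.float64(-0.3600000000000179), np.float32(83.75367), np.float32(60.859695))
```

View pics/r18.png

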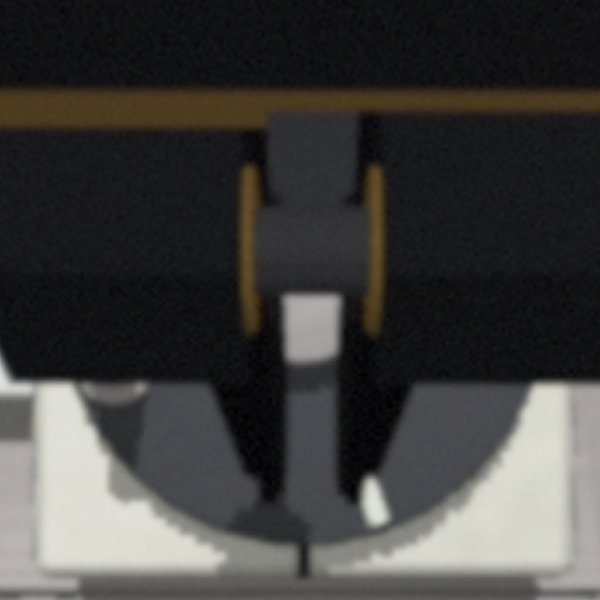

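>>> send_rows(
  plan=[
    {"tx": -3.7, "ty": 0.0, "tz": 4.0, "twist": 0.0, "claw": -1.0},
    {"tx": -3.7, "ty": 0.0, "tz": 8.0, "twist": 0.0, "claw": -1.0},
    {"tx": -3.7, "ty": 0.0, "tz": 11.0, "twist": 0.0, "claw": -1.0},
    {"tx": -3.7, "ty": 0.0, "tz": 12.1, "twist": 0.0, "claw": -1.0},
    {"tx": -3.7, "ty": 0.0, "tz": 12.5, "twist": 0.0, "claw": -1.0},
    {"tx": -3.7, "ty": 0.0, "tz": 12.8, "twist": 0.0, "claw": -1.0},
    {"tx": -3.7, "ty": 0.0, "tz": 12.8, "twist": 0.0, "claw": -1.0},
  ],
)

```text
t: 29.3
tcp_pos: [0.5387, -0.223, 0.0925]
eef_rot: [-0.135, 3.136, -0.002]
wrist_force: [-0.9, 1.0, 4.7]
width: 0.0004
```

Run:
```python
from h import *
s,R=axes(); t=s['tcp_pos'];print(w2d(t),s['wrist_force'],s['t'])
```

```text
[-0.08968466 -0.18224443  0.09247101] [-0.88214814  0.97810023  4.66850475] 29.3
```

>>> send_rows(
  plan=[
    {"tx": 0.0, "ty": 0.0, "tz": 0.12, "twist": 0.0, "claw": -1.0},
    {"tx": 0.0, "ty": 0.4, "tz": 0.12, "twist": 0.0, "claw": -1.0},
    {"tx": 0.0, "ty": 0.8, "tz": 0.12, "twist": 0.0, "claw": -1.0},
    {"tx": 0.0, "ty": 1.2, "tz": 0.12, "twist": 0.0, "claw": -1.0},
    {"tx": 0.0, "ty": 1.6, "tz": 0.12, "twist": 0.0, "claw": -1.0},
    {"tx": 0.0, "ty": 1.7, "tz": 0.12, "twist": 0.0, "claw": -1.0},
  ],
)

```text
t: 30.05
tcp_pos: [0.5384, -0.2072, 0.0926]
eef_rot: [-0.135, 3.133, -0.006]
wrist_force: [-0.5, -3.5, 12.7]
width: 0.0001
```

Run:
```python
from h import *
s,R=axes(); t=s['tcp_pos'];print(w2d(t),s['wrist_force'],s['t'])
k=get_calibration('wrist')
p,u,v,W=wcloud(); rec=rectify(p,k); cv2.imwrite('pics/r19.png',rec); print(ribang(rec))
```

```text
[-0.08868839 -0.16647573  0.0925506 ] [-0.49507548 -3.4854629  12.65698944] 30.05
(np.float64(-0.07500000000002394), np.float32(87.53415), np.float32(25.607727))
```

View pics/r19.png

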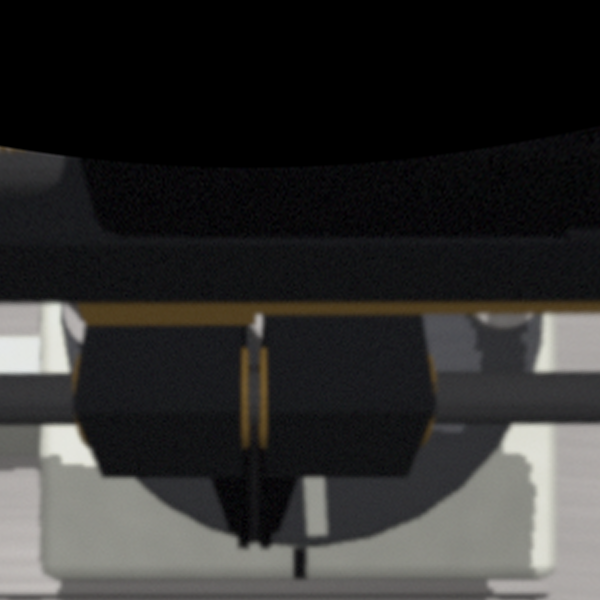

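>>> send_rows(
  plan=[
    {"tx": 0.0, "ty": 0.2, "tz": 0.0, "twist": 0.0, "claw": -1.0},
    {"tx": 0.0, "ty": 0.38, "tz": 0.0, "twist": 0.0, "claw": -1.0},
    {"tx": 0.0, "ty": 0.38, "tz": 0.0, "twist": 0.0, "claw": -1.0},
  ],
)

```text
t: 30.48
tcp_pos: [0.5381, -0.2034, 0.0926]
eef_rot: [-0.135, 3.133, -0.006]
wrist_force: [0.8, -3.2, 13.0]
width: 0.0005
```

Run:
```python
from h import *
s,R=axes(); t=s['tcp_pos'];print(w2d(t),s['wrist_force'],s['t'])
k=get_calibration('wrist')
p,u,v,W=wcloud(); rec=rectify(p,k); cv2.imwrite('pics/r20.png',rec); print(ribang(rec))
```

```text
[-0.08861848 -0.16274862  0.09258052] [ 0.76449886 -3.24276385 13.01648994] 30.475
(np.float64(-0.017500000000025162), np.float32(88.69727), np.float32(28.562908))
```

View pics/r20.png

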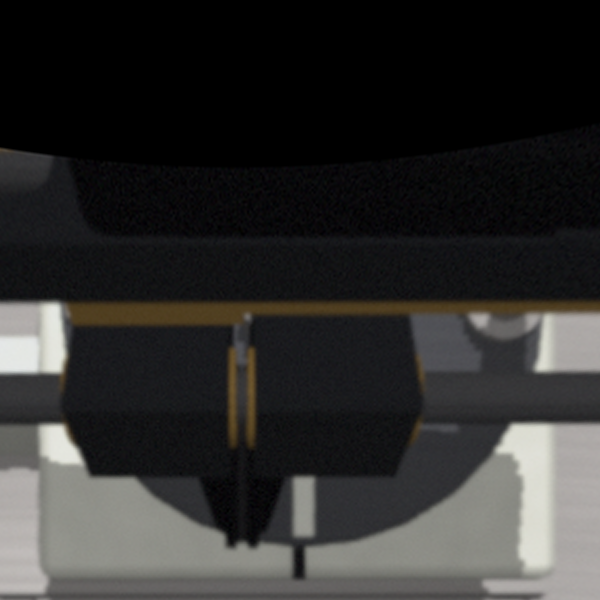

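>>> send_rows(
  plan=[
    {"tx": 0.0, "ty": 0.12, "tz": 0.0, "twist": 0.0, "claw": -1.0},
    {"tx": 0.0, "ty": 0.12, "tz": 0.0, "twist": 0.0, "claw": -1.0},
  ],
)

```text
t: 30.78
tcp_pos: [0.5383, -0.2025, 0.0927]
eef_rot: [-0.135, 3.132, -0.007]
wrist_force: [1.4, -4.2, 12.7]
width: 0.0008
```

Run:
```python
from h import *
s,R=axes(); t=s['tcp_pos'];print(w2d(t),s['wrist_force'],s['t'])
k=get_calibration('wrist')
p,u,v,W=wcloud(); rec=rectify(p,k,n=1200); cv2.imwrite('pics/r21.png',rec[900:1200,300:900]); print(ribang(rec,n=1200))
g=cv2.cvtColor(rec,cv2.COLOR_BGR2GRAY)
for r in (980,1000,1020,1040,1060): 
    row=g[r,560:660].astype(float); w=np.clip(row-80,0,None); print(r,(w*np.arange(560,660)).sum()/w.sum())
for r in (1110,1125,1140): 
    row=g[r,560:640].astype(float); w=np.clip(80-row,0,None); print('mark',r,(w*np.arange(560,640)).sum()/max(w.sum(),1))
```

```text
[-0.08834985 -0.16180098  0.09270574] [ 1.37958063 -4.24312481 12.67446428] 30.775
(np.float64(-0.002500000000025482), np.float32(90.37051), np.float32(29.478874))
980 600.8760994263862
1000 601.0220868240671
1020 600.0153433064826
1040 599.4261233815689
1060 599.5856767904012
mark 1110 597.0195227765727
mark 1125 596.7452547452548
mark 1140 597.0305052430887
```

View pics/r21.png

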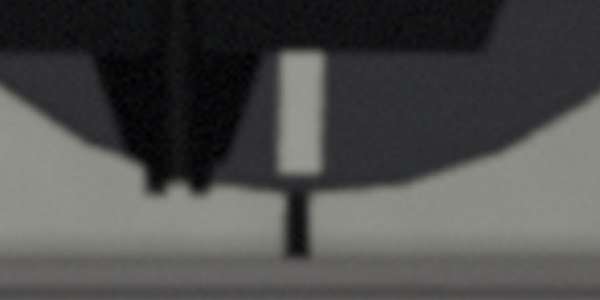

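>>> send_rows(
  plan=[
    {"tx": 0.0, "ty": 0.0, "tz": -1.0, "twist": 0.0, "claw": -1.0},
    {"tx": 0.0, "ty": 0.0, "tz": -5.0, "twist": 0.0, "claw": -1.0},
    {"tx": 1.0, "ty": 0.0, "tz": -11.0, "twist": 0.0, "claw": -1.0},
    {"tx": 6.0, "ty": 0.0, "tz": -14.0, "twist": 0.0, "claw": -1.0},
    {"tx": 11.0, "ty": 0.0, "tz": -16.0, "twist": 0.0, "claw": -1.0},
    {"tx": 11.0, "ty": 0.0, "tz": -16.0, "twist": 0.0, "claw": -1.0},
  ],
)

```text
t: 31.58
tcp_pos: [0.4247, -0.2105, 0.2523]
eef_rot: [-0.133, 3.136, -0.003]
wrist_force: [0.5, 0.3, 0.2]
width: 0.0007
```

Run:
```python
from h import *
s,R=axes(); t=s['tcp_pos'];print(w2d(t),s['wrist_force'],s['t'])
k=get_calibration('wrist')
p,u,v,W=wcloud(); rec=rectify(p,k); cv2.imwrite('pics/r22.png',rec); print(ribang(rec))
for c in("top","scene"):
    p,d=capture(c); cv2.imwrite(f'pics/{c}22.png',p); 
    v,u=np.nonzero(d>0); W=unproj(c,u,v,d[d>0])
    m=(W[:,2]>.085)&(W[:,2]<.105)&(np.linalg.norm(W[:,:2]-[.587,.273],axis=1)<.022); q=W[m].mean(0);print(c,m.sum(),q,np.arctan2(q[1]-AX[1],q[0]-AX[0])-YAW-np.pi/2)
    x0,x1,y0,y1=(220,440,120,240) if c=='top' else (220,380,100,320)
    cv2.imwrite(f'pics/{c}22z.png',cv2.resize(p[y0:y1,x0:x1],None,fx=3.5 if c=='top' else 2.7,fy=3.5 if c=='top' else 2.7,interpolation=cv2.INTER_CUBIC))
```

```text
[-0.20223169 -0.15995631  0.25232036] [0.53736525 0.29683939 0.21119805] 31.575
(np.float64(0.345909090909058), np.float32(40.985336), np.float32(18.774141))
top 20 [0.58623537 0.27265602 0.09554296] -0.003784819087363056
scene 34 [0.58647745 0.2746608  0.0936531 ] -0.00750224953323686
```

View pics/r22.png

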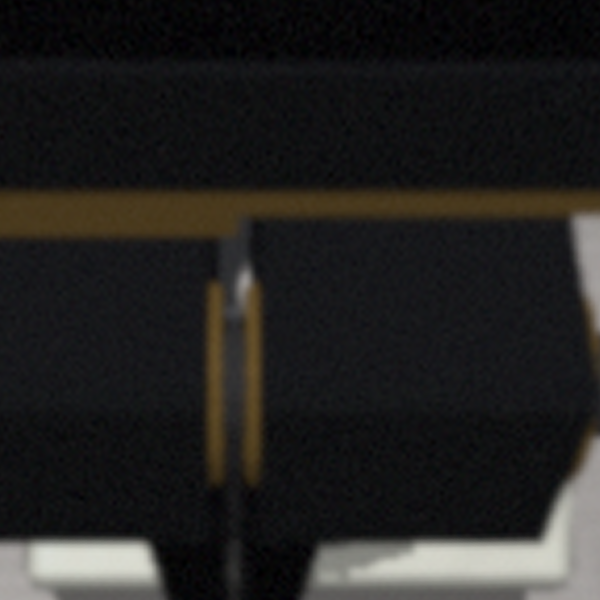

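View pics/top22z.png

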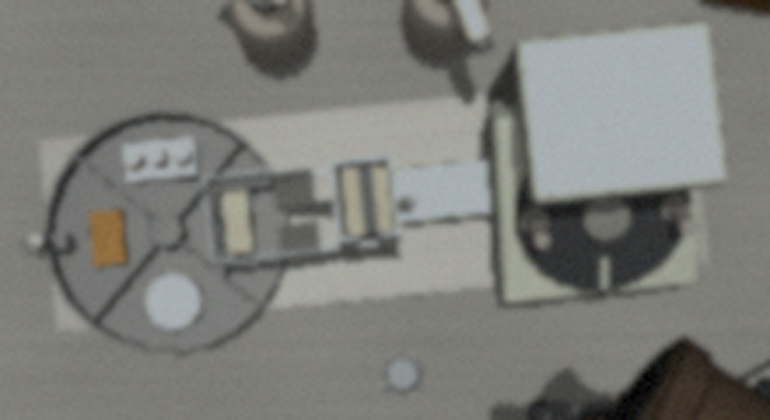

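View pics/scene22z.png

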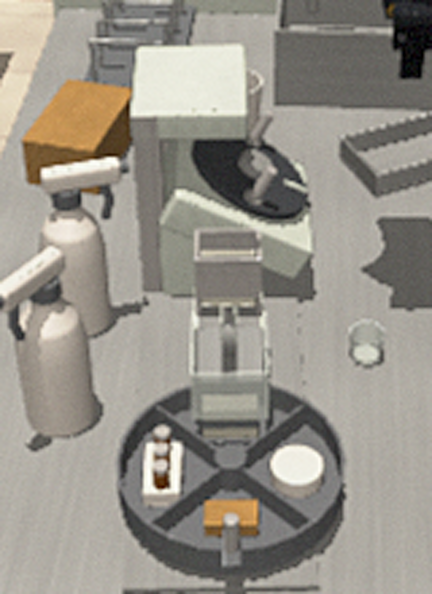

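Run:
```python
from h import *
def rect(c,img,n=600,half=.09):
    g=np.linspace(-half,half,n); A,B=np.meshgrid(g,g); P=C+(-A[...,None])*ey+B[...,None]*dd+.0015*nn
    Wd=np.concatenate([O+P[...,:2]@Rz.T,P[...,2:]],-1).reshape(-1,3); q=proj(c,Wd).astype(np.float32).reshape(n,n,2)
    return cv2.remap(img,q[...,0],q[...,1],cv2.INTER_CUBIC)
for f in("top0","top22","scene0","scene22"): print(f,ribang(rect(f.rstrip('0123456789'),cv2.imread(f'pics/{f}.png'))))
p,d=capture("top"); v,u=np.nonzero(d>0); W=w2dN(unproj("top",u,v,d[d>0]))
b=(abs(W[:,0])<.04)&(abs(W[:,1]-.135)<.025)&(W[:,2]>.03)&(W[:,2]<.1); print('carton',b.sum(),W[b].mean(0),W[b].min(0),W[b].max(0))
b=(abs(W[:,0])<.025)&(abs(W[:,1]-.02)<.015); print('mag top z',np.median(W[b][:,2]))
```

```text
top0 (np.float64(-2.55351295663786e-14), np.float32(124.274345), np.float32(46.43725))
top22 (np.float64(0.014999999999974145), np.float32(129.38547), np.float32(51.37269))
scene0 (np.float64(-0.02750000000002495), np.float32(167.93341), np.float32(60.728092))
scene22 (np.float64(-0.010000000000025322), np.float32(196.73988), np.float32(71.184906))
carton 190 [9.80178496e-05 1.34757724e-01 6.74751633e-02] [-0.03762263  0.11021008  0.0349628 ] [0.03510138 0.15241422 0.0987685 ]
mag top z 0.1566232864489546
```

Run:
```python
from h import *
p,d=capture("top"); p2=capture("scene")[0]
print('net',[(r['conf'],r['location']) for r in regions_of("top","carton_low")[:3]])
for dd_ in (np.load('top_d.npy'),d):
    v,u=np.nonzero(dd_>0); W=w2dN(unproj("top",u,v,dd_[dd_>0]))
    b=(abs(W[:,0])<.02)&(abs(W[:,1]-.02)<.022); print('mag z',np.percentile(W[b][:,2],[5,25,50,75,95]).round(3))
    b=(abs(W[:,0])<.02)&(abs(W[:,1]-.135)<.008); print('bay z',np.percentile(W[b][:,2],[5,25,50,75,95]).round(3))
    for y in np.arange(.105,.165,.005):
        b=(abs(W[:,0])<.015)&(abs(W[:,1]-y)<.0025); print(y.round(3),np.median(W[b][:,2]).round(3) if b.any() else None,end='; ')
    print()
cv2.imwrite('pics/s23.png',cv2.resize(p2[170:290,270:340],None,fx=5,fy=4.8,interpolation=cv2.INTER_CUBIC))
```

```text
net [(0.7, [336.3, 175.0])]
mag z [0.156 0.165 0.166 0.168 0.171]
bay z [0.042 0.044 0.046 0.048 0.051]
0.105 0.024; 0.11 0.025; 0.115 0.046; 0.12 0.047; 0.125 0.045; 0.13 0.046; 0.135 0.047; 0.14 0.047; 0.145 0.045; 0.15 0.064; 0.155 0.122; 0.16 None; 0.165 0.026; 
mag z [0.148 0.152 0.155 0.158 0.163]
bay z [0.061 0.063 0.065 0.066 0.068]
0.105 0.024; 0.11 0.023; 0.115 0.025; 0.12 0.025; 0.125 0.062; 0.13 0.065; 0.135 0.064; 0.14 0.066; 0.145 0.063; 0.15 0.069; 0.155 0.073; 0.16 None; 0.165 0.025;
```

View pics/s23.png

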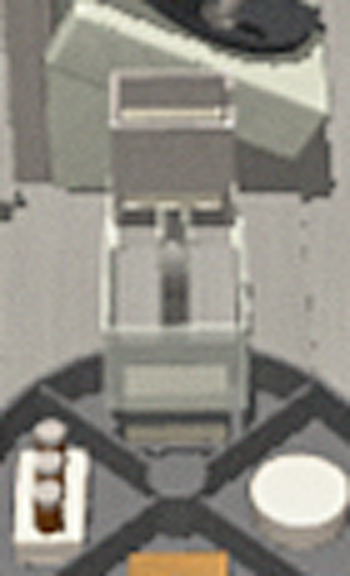

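Run:
```python
from h import *
for c in("top","scene"):
    p,d=capture(c)
    v,u=np.nonzero(d>0); W=w2dN(unproj(c,u,v,d[d>0]))
    b=(abs(W[:,0])<.022)&(abs(W[:,1]-.02)<.016)&(W[:,2]<.172)&(W[:,2]>.12); Q=W[b]
    A=np.c_[Q[:,:2]-[0,.02],np.ones(len(Q))]; x,res,_,_=np.linalg.lstsq(A,Q[:,2],rcond=None); print(c,len(Q),x,np.std(A@x-Q[:,2]))
    for y in np.arange(-.005,.046,.005):
        print(y.round(3),[ (np.median(W[k][:,2]).round(3) if (k:=(abs(W[:,0]-xx)<.006)&(abs(W[:,1]-y)<.0025)).any() else None) for xx in(-.02,0,.02)])
p,_=capture("top"); cv2.imwrite('pics/t24.png',cv2.resize(p[160:200,300:370],None,fx=10,fy=10,interpolation=cv2.INTER_CUBIC))
p=cv2.imread('pics/top0.png'); cv2.imwrite('pics/t24o.png',cv2.resize(p[160:200,300:370],None,fx=10,fy=10,interpolation=cv2.INTER_CUBIC))
```

```text
top 165 [0.01814358 0.26416066 0.15637711] 0.0022064410249232717
-0.005 [np.float64(0.175), np.float64(0.176), np.float64(0.175)]
0.0 [np.float64(0.153), np.float64(0.151), np.float64(0.163)]
0.005 [np.float64(0.152), np.float64(0.152), np.float64(0.152)]
0.01 [np.float64(0.155), np.float64(0.154), np.float64(0.153)]
0.015 [np.float64(0.154), np.float64(0.154), np.float64(0.155)]
0.02 [np.float64(0.154), np.float64(0.157), np.float64(0.157)]
0.025 [np.float64(0.159), np.float64(0.157), np.float64(0.158)]
0.03 [np.float64(0.159), np.float64(0.159), np.float64(0.159)]
0.035 [np.float64(0.161), np.float64(0.16), np.float64(0.159)]
0.04 [np.float64(0.15), np.float64(0.152), np.float64(0.146)]
0.045 [np.float64(0.176), np.float64(0.175), np.float64(0.175)]
scene 24 [-0.01547175  0.41430343  0.15831704] 0.0009364706833751705
-0.005 [np.float64(0.165), np.float64(0.166), np.float64(0.161)]
0.0 [np.float64(0.163), np.float64(0.158), np.float64(0.162)]
0.005 [np.float64(0.153), np.float64(0.01), np.float64(0.153)]
0.01 [np.float64(0.154), np.float64(0.012), np.float64(0.153)]
0.015 [np.float64(0.157), np.float64(0.009), np.float64(0.156)]
0.02 [None, np.float64(0.009), None]
0.025 [np.float64(0.098), np.float64(0.094), np.float64(0.097)]
0.03 [np.float64(0.1), np.float64(0.049), np.float64(0.099)]
0.035 [np.float64(0.1), np.float64(0.093), np.float64(0.1)]
0.04 [np.float64(0.128), np.float64(0.093), np.float64(0.142)]
0.045 [np.float64(0.147), np.float64(0.141), np.float64(0.14)]
```

View pics/t24.png

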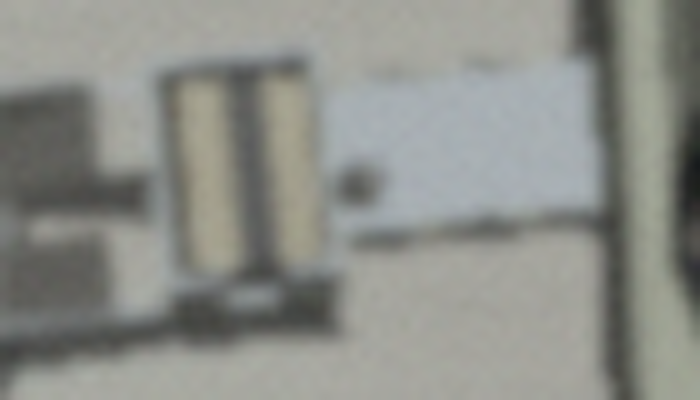

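View pics/t24o.png

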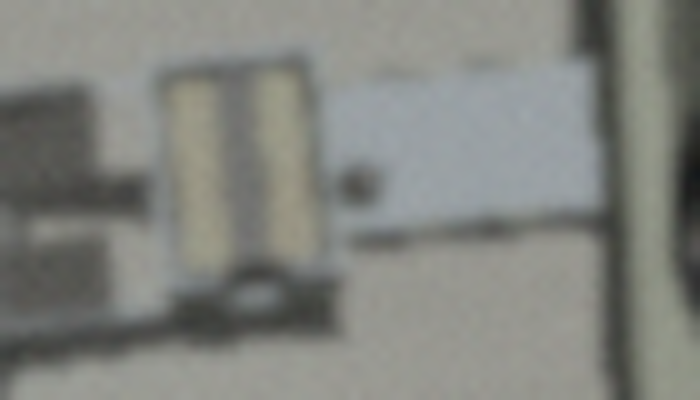

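Run:
```python
from h import *
a=cv2.imread('pics/scene0.png')[175:260,280:335]; b=cv2.imread('pics/scene22.png')[175:260,280:335]
cv2.imwrite('pics/cmp.png',cv2.resize(np.hstack([a,b]),None,fx=7,fy=7,interpolation=cv2.INTER_CUBIC))
ds=np.load('scene_d.npy'); dn=capture('scene')[1]
for nm,d in(('old',ds),('new',dn)):
    v,u=np.nonzero(d>0); W=w2dN(unproj('scene',u,v,d[d>0]))
    for z in np.arange(.08,.18,.006):
        k=(abs(W[:,0]+.0)<.026)&(abs(W[:,0])>.008)&(abs(W[:,2]-z)<.003)&(W[:,1]>-.02)&(W[:,1]<.09); print(nm,z.round(3),np.percentile(W[k][:,1],[5,50,95]).round(3) if k.any() else None)
```

```text
old 0.08 [0.072 0.078 0.084]
old 0.086 [0.068 0.074 0.08 ]
old 0.092 [0.062 0.067 0.073]
old 0.098 [0.038 0.053 0.065]
old 0.104 [0.036 0.045 0.062]
old 0.11 [0.038 0.039 0.042]
old 0.116 [0.035 0.038 0.042]
old 0.122 [0.038 0.039 0.04 ]
old 0.128 [0.041 0.044 0.045]
old 0.134 [0.042 0.045 0.047]
old 0.14 [0.042 0.045 0.048]
old 0.146 [0.042 0.045 0.048]
old 0.152 [0.042 0.045 0.049]
old 0.158 [0.042 0.045 0.048]
old 0.164 [-0.007  0.018  0.047]
old 0.17 [-0.005  0.017  0.046]
old 0.176 [-0.007  0.001  0.047]
new 0.08 [0.072 0.079 0.085]
new 0.086 [0.067 0.072 0.079]
new 0.092 [0.061 0.067 0.072]
new 0.098 [0.029 0.049 0.066]
new 0.104 [0.031 0.047 0.062]
new 0.11 None
new 0.116 [0.041 0.044 0.046]
new 0.122 [0.04  0.044 0.048]
new 0.128 [0.042 0.044 0.047]
new 0.134 [0.042 0.044 0.047]
new 0.14 [0.042 0.044 0.048]
new 0.146 [0.003 0.046 0.048]
new 0.152 [-0.005  0.005  0.048]
new 0.158 [-0.005  0.015  0.046]
new 0.164 [-0.006  0.042  0.047]
new 0.17 [-0.004  0.043  0.046]
new 0.176 [-0.007  0.002  0.047]
```

View pics/cmp.png

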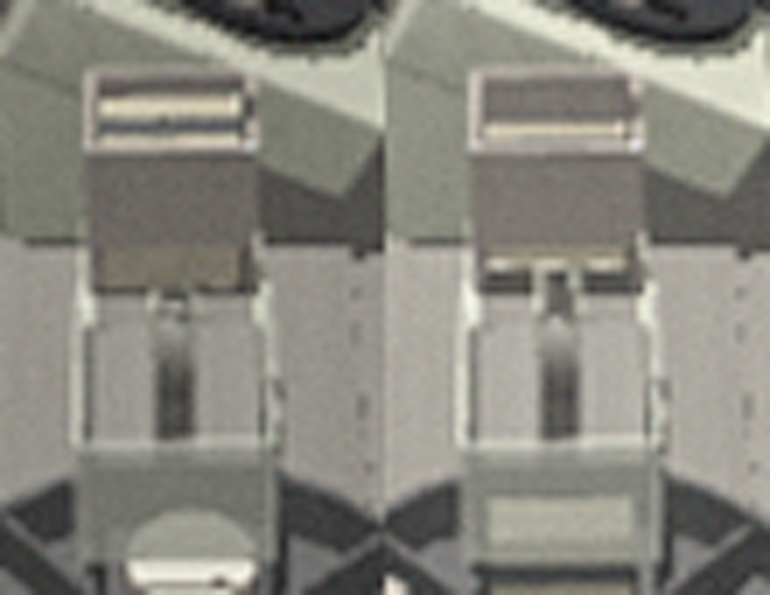

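>>> send_rows(
  plan=[
    {"tx": 0.0, "ty": 0.0, "tz": 0.0, "twist": 0.0, "claw": -0.5},
    {"tx": 0.0, "ty": 0.0, "tz": 0.0, "twist": 0.0, "claw": -0.5},
    {"tx": 0.0, "ty": 0.0, "tz": 0.0, "twist": 0.0, "claw": -0.5},
    {"tx": 0.0, "ty": 0.0, "tz": 0.0, "twist": 0.0, "claw": -0.5},
    {"tx": 0.0, "ty": 0.0, "tz": 0.0, "twist": 0.0, "claw": -0.5},
    {"tx": 0.0, "ty": 0.0, "tz": 0.0, "twist": 0.0, "claw": -0.5},
    {"tx": 0.0, "ty": 0.0, "tz": 0.0, "twist": 0.0, "claw": -0.5},
    {"tx": 0.0, "ty": 0.0, "tz": 0.0, "twist": 0.0, "claw": -0.5},
  ],
)

```text
t: 33.12
tcp_pos: [0.4264, -0.2104, 0.2497]
eef_rot: [-0.135, 3.139, 0.0]
wrist_force: [0.4, -0.4, 0.2]
width: 0.0236
```

Run:
```python
from h import *
p,d=capture('top'); v,u=np.nonzero(d>0); W=w2dN(unproj('top',u,v,d[d>0]))
b=(abs(W[:,0])<.022)&(abs(W[:,1]-.02)<.016)&(W[:,2]<.172)&(W[:,2]>.12); Q=W[b]
A=np.c_[Q[:,:2]-[0,.02],np.ones(len(Q))]; x=np.linalg.lstsq(A,Q[:,2],rcond=None)[0]; print(x)
d0=np.load('top_d.npy'); print(manip.read_state()['t'])
for q in('dose_cup','pill_jar','beaker','spray_a','kidney_tray'):
    print(q,[(round(r['conf'],2),np.round(r['location'],0)) for r in regions_of('top',q)[:2]])
p0=cv2.imread('pics/top0.png'); df=cv2.absdiff(p,p0).max(2)>45; cv2.imwrite('pics/diff.png',(df*255).astype(np.uint8))
```

```text
[-0.0050487   0.2250453   0.15607191]
33.175
dose_cup []
pill_jar [(0.78, array([184., 163.]))]
beaker [(0.5, array([463., 233.]))]
spray_a [(0.69, array([293., 120.])), (0.66, array([348., 120.]))]
kidney_tray [(0.66, array([297., 125.]))]
```

View pics/diff.png

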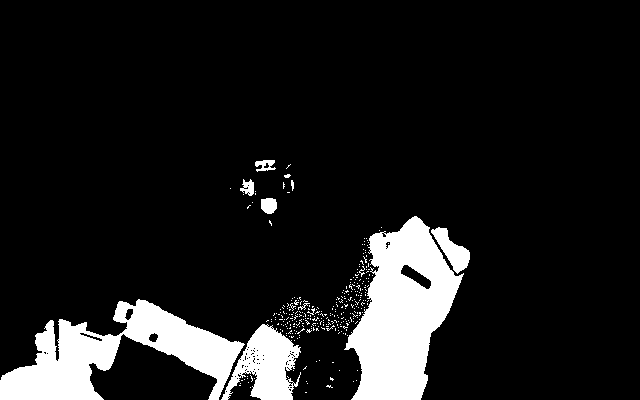

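```bash
python3 -c "
from workcell import ticket; print(ticket.sign_off())"
```

```text
the job is handed in; nothing more can be done
None
```

The job is done and handed in at about 33 s. The one thing not as expected is that the two cartons left in the magazine are tilted rather than lying flat at the bottom.

**What I did**
- **Turntable:** I turned it clockwise by its grip. It overshot by about 0.06 rad, so I turned it back. I measured -0.002 to -0.005 rad before the wheel was moved and -0.004 to -0.007 rad at the end.
- **Wheel:** I turned it clockwise through one revolution. The interface cannot tilt the tool, so an upright gripper could not follow the grips near level. There I moved the wheel by pressing a fingertip on its front face, at about 12–20 N. Over the lower half I gripped the first grip and then the second.
- **Release:** I let go and retreated. The wrist force then read about zero.

**Last checks**
- **Wheel position:** the white rib is at the black mark. The wrist view gave about 0 to 0.005 rad off. The top and scene cameras each put it about 0.015 to 0.018 rad past its starting position.
- **Dropped carton:** it stands on its long edge on the bay floor, centred where the bay should be.
- **Remaining cartons:** both are still in the magazine, but the stack is wedged at about 13–15° with its left side high. It sank only about 11 mm instead of the 22 mm expected. It did not move over about another second, and I left it alone rather than poke it.
- **Bystanders:** a before/after comparison of the top view showed no change apart from the turntable, the arm and its shadow. In the last picture the detector did not find the dose cup, and its kidney tray and beaker hits were not in the right places. Those three were checked only by the picture comparison. The arm partly blocks the view near the kidney tray.
- **Gripper length:** the fingertips ended about 28 mm higher than the stated tool geometry, so my first try at the turntable grip closed on nothing. I corrected for this from the wrist camera and confirmed it by contact.

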